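# Refill the pencil jar at the abacus stall

## Robot

A 6-joint arm with a two-finger parallel gripper is mounted at the origin on the work surface. World frame = base frame: x ahead of the robot, y to its left, z up, the work surface at z = 0. Lengths are in m, angles in rad, forces in N, time in s.
With the tool pointing down it reaches from about 0.425 to 1.125 m from the base axis. Payload 14.9 kg.
Tool frame: the origin (TCP) lies between the finger pads; the fingertips stand 8 mm ahead of it and the grasp point (between the pads) lies 11 mm behind it; z points along the fingers, x is the direction in which the jaws open and shut, and the axes are right-handed (so a half turn about z gives the same grasp; the last joint's range is limited). The gripper opens to 91 mm and grips with 3 to 60 N. Pads are 32 mm wide; open, the fingers measure 118 mm over their backs; the gripper's body (76 mm by 178 mm) begins 60 mm behind the grasp point.
Start: joints at [-1.183, 0.379, 1.734, -0, 1.028, -0.033], TCP at [0.286, -0.639, 0.222] pointing down, gripper open.
Joint ranges: [-2.77, 2.77], [-0.74, 2.19], [0, 2.66], [-1.06, 4.2], [0.31, 2.87], [-3.08, 3.08]. Speed limits (rad/s): [1.89, 1.89, 2.39, 3.14, 3.14, 3.14].

## Interface

Orientations are given as a 3x3 rotation matrix whose columns are the frame's x, y, z axes.
In Python, from station import * gives the robot as it stands.
- The arm moves only by the tool move_arm, never from a script. Its argument "targets" is a list of rows, each a list of 3 entries, a list of its own where there are three numbers: the finger opening in mm, from 0 to 91.2, then the shift along the world's x, y, z in mm, then the turn, a rotation vector about the world's x, y, z in degrees. A call has 1 to 12 rows; each row shifts and turns the commanded pose from where the row before left it; what a row does not reach is not made up. A row lasts 1/10 s, in which the tool goes at most 50 mm and 8.59 degrees, less where a joint would pass 70% of its speed; a pose out of reach is approached as far as the arm can. A call with a gripper value outside its range is refused whole. The fingers move at their own pace and stop on an object; "grip_force" is the grip in N (left out, the last holds). Time passes only in rows, so rows that do not move let the fingers close. It gives the time, the measured TCP pose, the force and the opening at its end, in the units of the state.
- get_state(): the state, without advancing time (a new reading comes with each control period).
- snapshot(name): name is "side" or "top"; returns a dict with "pixels" (420x560x3 uint8, red, green, blue), "depth" (420x560 float32, m along the optical axis (not along the pixel's ray), 0 where there is no reading), "intrinsics" (3x3 intrinsics, pixels), "k1" (the pictures are not rectified: a ray, as slopes to the right and down, at radius r is drawn at 1 + k1 r^2 times it, then the intrinsics apply), "cam_to_world" (4x4, takes a point from camera to world coordinates). Camera axes: x right, y down, z forward; pixel columns grow to the right and rows downward; lengths in m; the calibration is good to about 2 mm. A picture is of the moment at which its call begins.
- sign_off(): hands the job in, once; it reports no verdict.
The state is a dict: "time_s": time; "joint_pos": joint angles; "qvel": joint speeds; "joint_torque": joint torques, N m; "tcp_pos": TCP position; "orientation": TCP orientation; "contact_force": force on the tool from outside, world axes, zero at the start; "moment": the same for the moment, N m; "opening": opening from 0.0 (shut) to 1.0 (fully open).
Only numpy, scipy, OpenCV 4.12 (cv2) and the standard library are available. Lean on these libraries where they do the work, as an engineer would, in place of code of your own. Each camera call takes 0.05 s, during which the arm holds its last target.

## Task

Swing the cover off the glass jar and refill the jar with all the loose pencils on the counter, one at a time, points up: pinch each pencil, stand it upright in the fingers by pressing its rubber end on the counter, and let it down through the neck until it drops right inside. Then swing the cover fully back over the mouth, and leave the saucer, eraser, padlock and pencil case where they are.

Things in the scene. Friction and masses are not known exactly. Their poses are not given: they have to be found in the camera images.
- jar: Clear glass jar, bolted down on a steel foot plate (100 x 175 x 4 mm): it does not move. Origin on its axis at the counter. Body 92 mm across outside, 84 mm inside, up to 135 mm; inner floor at 10 mm, raised to a blunt cone (23 mm) in the middle so that pencils lean to the wall; neck above. A post for the cover, 12 mm thick and 193 mm high, stands 68 mm from the jar's axis along the jar's own +y axis.
- jar_mouth (a point): Centre of the jar's mouth, in the plane of its rim, 185 mm above the counter. The mouth is 62 mm across outside and narrows like a funnel to a round neck 39 mm clear (height 157 to 168 mm). A pencil fits wholly inside the jar.
- cover (a joint): Swing cover turning flat about the upright post: 0 = over the mouth, against its stop; grows as it swings away, anticlockwise seen from above, to 2.1 rad at its far stop. It stays where left; about 1 N at the knob moves it.
- cover_knob (a point): Centre of the upright round wooden knob, 22 mm in diameter and 32 mm tall (195 to 227 mm above the counter; this point is at 211 mm), on the middle of the 68 mm round wooden cover disc (underside 189 mm, top 195 mm above the counter). It is 68 mm from the cover's hinge.
- cover_hinge (a point): A point on the cover's upright hinge axis, level with cover_knob.
- pencil1: Four-sided jumbo pencil, plain wood, 13 x 13 mm, 120 mm long, 30 g; may be absent (None). Origin mid-length on its axis; x runs from the rubber end (black block, last 14 mm, flat end face at x = -60 mm) to the point (cone +40 to +60 mm). Rubber friction on the counter 1.5, wood 0.6: leaning 40 degrees or more with the rubber pressed down, it turns in a light pinch (easiest where the barrel meets the cone) as the fingers arc over that end.
- pencil2: Four-sided jumbo pencil, plain wood, 13 x 13 mm, 120 mm long, 30 g; may be absent (None). Origin mid-length on its axis; x runs from the rubber end (black block, last 14 mm, flat end face at x = -60 mm) to the point (cone +40 to +60 mm). Rubber friction on the counter 1.5, wood 0.6: leaning 40 degrees or more with the rubber pressed down, it turns in a light pinch (easiest where the barrel meets the cone) as the fingers arc over that end.
- pencil3: Four-sided jumbo pencil, plain wood, 13 x 13 mm, 120 mm long, 30 g; may be absent (None). Origin mid-length on its axis; x runs from the rubber end (black block, last 14 mm, flat end face at x = -60 mm) to the point (cone +40 to +60 mm). Rubber friction on the counter 1.5, wood 0.6: leaning 40 degrees or more with the rubber pressed down, it turns in a light pinch (easiest where the barrel meets the cone) as the fingers arc over that end.
- pencil4: Four-sided jumbo pencil, plain wood, 13 x 13 mm, 120 mm long, 30 g; may be absent (None). Origin mid-length on its axis; x runs from the rubber end (black block, last 14 mm, flat end face at x = -60 mm) to the point (cone +40 to +60 mm). Rubber friction on the counter 1.5, wood 0.6: leaning 40 degrees or more with the rubber pressed down, it turns in a light pinch (easiest where the barrel meets the cone) as the fingers arc over that end.
- pencil1_rubber (a point): Centre of the flat rubber end face of pencil1.
- pencil2_rubber (a point): Centre of the flat rubber end face of pencil2.
- pencil3_rubber (a point): Centre of the flat rubber end face of pencil3.
- pencil4_rubber (a point): Centre of the flat rubber end face of pencil4.
- saucer: White porcelain saucer, 120 mm across, 20 mm high; origin under its centre. Not part of the job: leave where it is.
- pencil_case: Dark wooden pencil case, 200 (x) x 60 x 34 mm; origin under its centre. Not part of the job: leave where it is.
- padlock: Brass padlock lying flat, body 45 (x) x 40 x 18 mm with its shackle to +x; origin under the body's centre. Not part of the job: leave where it is.
- rubber_block: Plain rubber eraser, 45 (x) x 24 x 14 mm; origin under its centre. Not part of the job: leave where it is.
There are look-alikes about, which are no part of the job. What is shaped like the pencil3 but purple is not meant.

How it is judged:
On the way, in this order (a step that is already met when the one before it is completed fails the run):
1. the cover is swung clear of the mouth (at least 1.2 rad) (value of joint cover above 1.2 rad), for 0.2 s.
2. a pinched pencil has been stood up on its rubber end on the counter (end face within 6 mm of it, within 25 degrees of upright, point up) (((height (world z) of pencil1_rubber below 0.006 m and contact force between the fingers and pencil1 above 0.6 N and angle between pencil1's own x axis and vertical below 0.45 rad) or (height (world z) of pencil2_rubber below 0.006 m and contact force between the fingers and pencil2 above 0.6 N and angle between pencil2's own x axis and vertical below 0.45 rad) or (height (world z) of pencil3_rubber below 0.006 m and contact force between the fingers and pencil3 above 0.6 N and angle between pencil3's own x axis and vertical below 0.45 rad) or (height (world z) of pencil4_rubber below 0.006 m and contact force between the fingers and pencil4 above 0.6 N and angle between pencil4's own x axis and vertical below 0.45 rad))), for 0.1 s.
3. every pencil is inside the jar, point up (horizontal distance between each of pencil1, pencil2, pencil3, pencil4 and jar below 0.042 m and z of each of pencil1, pencil2, pencil3, pencil4 in the frame of jar below 0.115 m and angle between each of pencil1, pencil2, pencil3, pencil4's own x axis and vertical below 0.9 rad), for 0.3 s.
At the end, for the whole second after the job is handed in: Every pencil that was on the counter is wholly inside the jar (origin within 42 mm of the jar's axis and less than 115 mm above its origin), point up (within 0.9 rad of vertical), and the cover is shut over the mouth (joint below 0.10 rad) and still (all of step 3 and value of joint cover below 0.1 rad and velocity of joint cover below 0.05 rad/s); the robot touches nothing.
It fails at once if the saucer, eraser, padlock or pencil case is moved by more than 5 cm (distance of any of saucer, pencil_case, padlock, rubber_block from where it was at the start of the episode above 0.05 m).
Of pencil1, pencil2, pencil3, pencil4 only 2 to 4 are there at a start; the rules pass over those that are not, and their reading is None.
At some moment in a run one of pencil1, pencil2, pencil3, pencil4 may be knocked a few centimetres aside while the robot is not near it.
Once in a run the grip may slacken for a moment while it holds something.
It also fails if it takes over 210 s, if anything falls off the work surface, if the arm or the gripper's body presses on something with over 40 N, if the wrist force passes 120 N, or if a joint passes its speed limit or range.

## Working session

There is one attempt and no reset: what is moved stays moved. The work goes in short steps, Python scripts to look and compute and a tool call to move; the robot and the scene stay as the last step left them, time stands still between calls to the robot, and variables do not carry over. Pictures are saved under pics/ and viewed, and the job is handed in when it is done.

Besides the shell and the picture viewer there is one more tool, called after "Call:" in YAML: its name, and indented under it one key for each argument. move_arm: Moves the arm, as the interface text tells. Its arguments: {"type":"object","properties":{"targets":{"type":"array"},"grip_force":{"type":"number"}},"required":["targets"]}

```bash
ls; mkdir -p pics
cat > h.py <<'E'
from station import *
import numpy as np, cv2
def grab(name,fn):
    s=snapshot(name); cv2.imwrite(f'pics/{fn}.png',s['pixels'][:,:,::-1]); np.savez(f'pics/{fn}.npz',**{k:np.array(v) for k,v in s.items()}); return s
def load(fn): return dict(np.load(f'pics/{fn}.npz'))
def ray(s,u,v):
    K=s['intrinsics'];k=float(s['k1']);xd=(u-K[0,2])/K[0,0];yd=(v-K[1,2])/K[1,1]
    x,y=xd,yd
    for _ in range(20):
        f=1+k*(x*x+y*y);x,y=xd/f,yd/f
    return np.array([x,y,1.])
def atz(s,u,v,z):
    T=s['cam_to_world'];d=T[:3,:3]@ray(s,u,v);o=T[:3,3];return o+d*(z-o[2])/d[2]
def atd(s,u,v):
    T=s['cam_to_world'];d=s['depth'][int(round(v)),int(round(u))];return T[:3,:3]@(ray(s,u,v)*d)+T[:3,3]
def proj(s,p):
    T=s['cam_to_world'];K=s['intrinsics'];c=T[:3,:3].T@(np.array(p)-T[:3,3]);x,y=c[:2]/c[2];f=1+float(s['k1'])*(x*x+y*y)
    return np.array([K[0,0]*x*f+K[0,2],K[1,1]*y*f+K[1,2]])
def crop(s,fn,u0,v0,u1,v1,k):
    im=s['pixels'][v0:v1,u0:u1,::-1];cv2.imwrite(f'pics/{fn}.png',cv2.resize(im,None,fx=k,fy=k,interpolation=cv2.INTER_CUBIC))
E
python3 - <<'E'
from h import *
for n in('top','side'):
    s=grab(n,n+'0');print(n,s['intrinsics'],s['k1'],s['cam_to_world'])
print(get_state())
E
```

```text
pics
top [[414.17443294   0.         279.82954022]
 [  0.         414.17443294 203.08425874]
 [  0.           0.           1.        ]] -0.0030361472172056774 [[ 0.02775651 -0.99778162  0.06050956  0.42155927]
 [-0.99953715 -0.02845754 -0.01075452 -0.04307591]
 [ 0.01245262 -0.06018305 -0.99810968  1.29349666]
 [ 0.          0.          0.          1.        ]]
side [[408.28961273   0.         286.46561102]
 [  0.         408.28961273 208.88334821]
 [  0.           0.           1.        ]] -0.07488505389635032 [[-0.72848101 -0.51490322  0.45187397 -0.11950625]
 [-0.68490885  0.56153598 -0.46430292  0.5696543 ]
 [-0.01467242 -0.64772835 -0.76173007  1.1613361 ]
 [ 0.          0.          0.          1.        ]]
{'time_s': 0.1, 'joint_pos': array([-1.18329558e+00,  3.79366753e-01,  1.73474770e+00, -3.15506338e-05,
        1.02854741e+00, -3.33207438e-02]), 'qvel': array([ 0.00038363, -0.00139359, -0.00088702, -0.00071431, -0.00133275,
        0.00037589]), 'joint_torque': array([ 4.86118024e-04, -7.65040183e+01, -4.35282719e+01,  6.52651093e-02,
        3.98110156e-02,  2.05898232e-06]), 'tcp_pos': array([ 0.28578962, -0.63858885,  0.22133388]), 'orientation': array([[ 4.08525058e-01, -9.12747004e-01, -4.29051218e-04],
       [-9.12746478e-01, -4.08525284e-01,  9.79727302e-04],
       [-1.06952143e-03, -8.62816555e-06, -9.99999428e-01]]), 'contact_force': array([ 0.85251364, -0.61048505,  0.20465148]), 'moment': array([-0.0451009 , -0.04364785,  0.0067501 ]), 'opening': 1.0015556838837274}
```

View pics/top0.png

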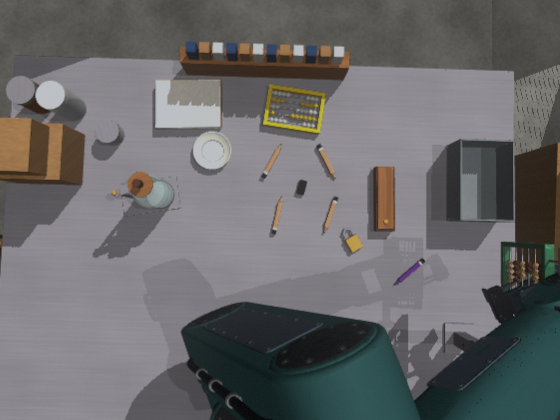

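View pics/side0.png

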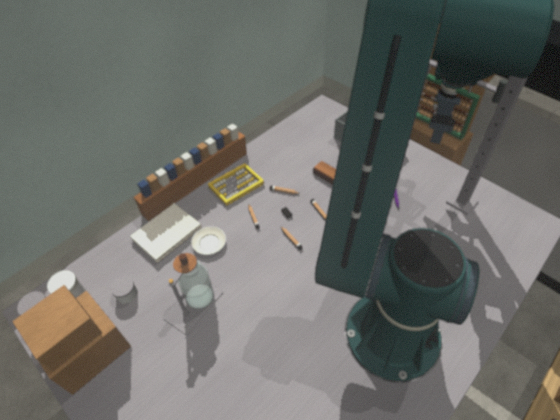

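Run:
```python
from h import *
s=load('top0');crop(s,'a',90,150,220,230,6);crop(s,'b',250,130,350,245,5)
s=load('side0');crop(s,'c',140,230,240,340,5)
for z,(u,v) in [(0,(272,161)),(0,(326,160)),(0,(277,215)),(0,(330,214)),(0.2,(140,184))]: print(atz(load('top0'),u,v,z))
```

```text
[ 0.63192896 -0.02869304  0.        ]
[ 0.64018258 -0.19877993  0.        ]
[ 0.46245466 -0.04921353  0.        ]
[ 0.47024909 -0.21488922  0.        ]
[0.52781629 0.31589815 0.2       ]
```

View pics/a.png

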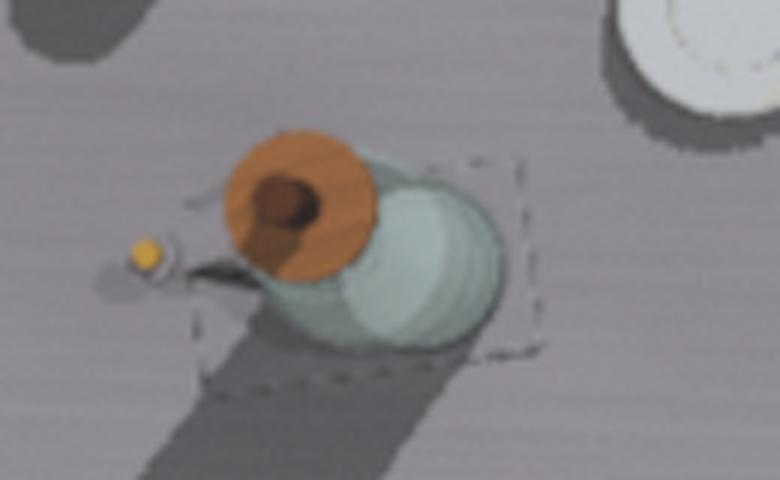

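View pics/b.png

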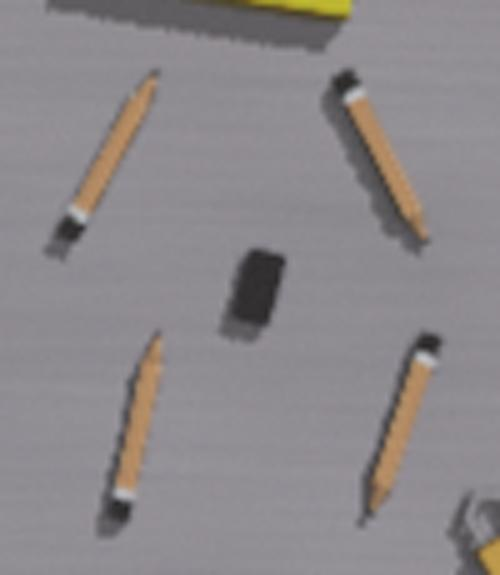

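View pics/c.png

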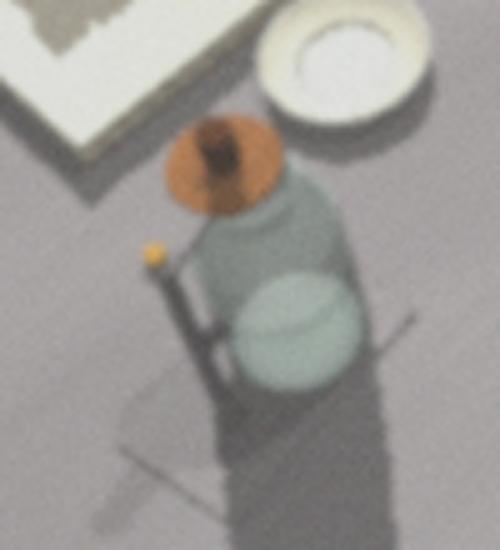

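Run:
```python
from h import *
s=load('top0');f=lambda u,v:(u/6+90-.0,v/6+150)
post=atz(s,*f(148,252),.20);knob=atz(s,*f(284,200),.227);disc=atz(s,*f(302,206),.195)
print('post',post,'knob',knob,'disc',disc,np.linalg.norm((knob-post)[:2]),np.linalg.norm((disc-post)[:2]))
print('dep',atd(s,*f(148,252)),atd(s,*f(275,197)))
for c in [(195,205),(520,158),(542,348),(205,392)]: print(atz(s,*f(*c),.004))
s=load('side0');f=lambda u,v:(u/5+140,v/5+230)
print('side post',atz(s,*f(155,254),.20),'knob',atz(s,*f(218,128),.227),'disc',atz(s,*f(225,165),.195), atd(s,*f(155,254)))
s=load('top0');f=lambda u,v:(u/5+250,v/5+130)
P={'A':((156,74),(64,238)),'B':((346,76),(424,240)),'C':((157,336),(118,520)),'D':((428,338),(365,520))}
for k,(a,b) in P.items():
    A=atz(s,*f(*a),.0065);B=atz(s,*f(*b),.0065);print(k,A,B,np.linalg.norm(A-B))
    print(' depth z',atd(s,*f((a[0]+b[0])/2,(a[1]+b[1])/2)))
```

```text
post [0.50470869 0.38144492 0.2       ] knob [0.52671847 0.31396355 0.227     ] disc [0.52743973 0.31661546 0.195     ] 0.07098003731070154 0.06869904977746068
dep [0.50467504 0.38127313 0.20044251] [0.52774249 0.31734194 0.22858123]
[0.54476654 0.43451232 0.004     ]
[0.57419639 0.26736218 0.004     ]
[0.47561478 0.25176905 0.004     ]
[0.44793942 0.42446063 0.004     ]
side post [0.50644403 0.38324597 0.2       ] knob [0.52827903 0.31590032 0.227     ] disc [0.52745292 0.31997204 0.195     ] [0.50618022 0.38332454 0.20040516]
A [ 0.68299265 -0.05615552  0.0065    ] [ 0.57777473 -0.0015588   0.0065    ] 0.11853950593519509
 depth z [ 0.62916299 -0.02885738  0.01314649]
B [ 0.68534555 -0.17561311  0.0065    ] [ 0.5831161  -0.22676506  0.0065    ] 0.11431264859729609
 depth z [ 0.63305105 -0.20044962  0.01296374]
C [ 0.51808394 -0.06132533  0.0065    ] [ 0.40309359 -0.04030962  0.0065    ] 0.11689499984245898
 depth z [ 0.46027285 -0.05075729  0.0116713 ]
D [ 0.52168712 -0.23047915  0.0065    ] [ 0.40731851 -0.19354622  0.0065    ] 0.12018411594550646
 depth z [ 0.46413135 -0.2111333   0.01279387]
```

Run:
```python
from h import *
s=load('top0');f=lambda u,v:(u/6+90-.0,v/6+150)
print(atz(s,*f(424,266),.01))
j=np.array([.516,.315])
im=s['pixels'][:,:,::-1].copy();im=cv2.resize(im[150:230,90:220],None,fx=6,fy=6)
s2=load('side0');im2=cv2.resize(s2['pixels'][230:340,140:240,::-1],None,fx=5,fy=5)
for r,z in((.046,0.004),(.046,.135),(.031,.185)):
  for t in np.linspace(0,6.28,60):
    p=[j[0]+r*np.cos(t),j[1]+r*np.sin(t),z]
    u=(proj(s,p)-[90,150])*6;cv2.circle(im,tuple(u.astype(int)),1,(0,0,255),-1)
    u=(proj(s2,p)-[140,230])*5;cv2.circle(im2,tuple(u.astype(int)),1,(0,0,255),-1)
cv2.imwrite('pics/d.png',im);cv2.imwrite('pics/e.png',im2)
```

```text
[0.51599602 0.31294213 0.01      ]
```

View pics/d.png

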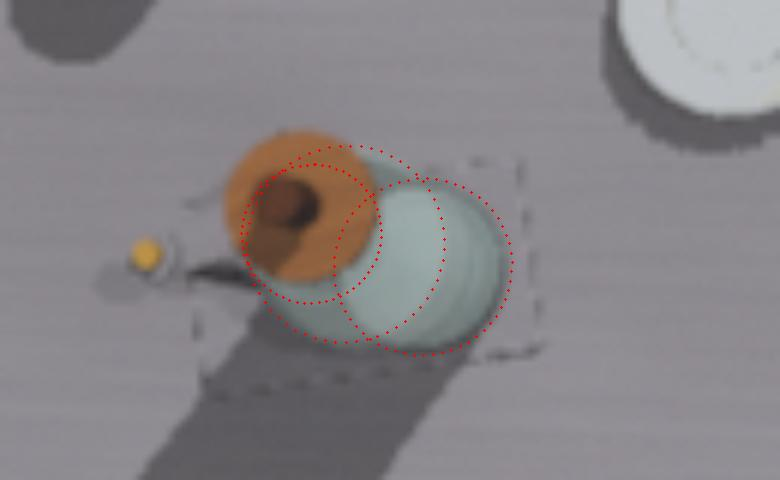

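View pics/e.png

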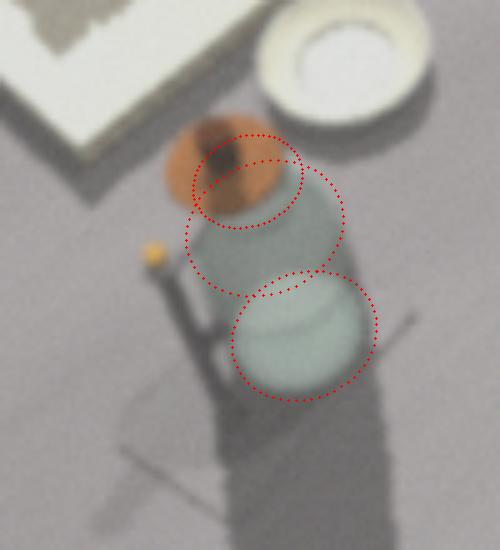

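Call:
move_arm:
  targets:
    - [91,[20,40,11],[0,0,3.5]]
    - [91,[20,40,11],[0,0,3.5]]
    - [91,[20,40,11],[0,0,3.5]]
    - [91,[20,40,11],[0,0,3.5]]
    - [91,[20,40,11],[0,0,3.5]]
    - [91,[20,40,11],[0,0,3.5]]
    - [91,[20,40,11],[0,0,3.5]]
    - [91,[20,40,11],[0,0,3.5]]
    - [91,[20,40,11],[0,0,3.5]]
    - [91,[20,40,11],[0,0,3.5]]
    - [91,[20,40,11],[0,0,3.5]]
    - [91,[20,40,11],[0,0,3.5]]

```text
time_s: 1.3
tcp_pos: [0.5263, -0.1571, 0.3543]
orientation: [[0.915, -0.403, -0.0], [-0.403, -0.915, 0.0], [-0.0, 0.0, -1.0]]
contact_force: [0.4, -0.5, 0.7]
opening: 0.996
```

Call:
move_arm:
  targets:
    - [50,[0,40,0],[0,0,3.5]]
    - [50,[0,40,0],[0,0,3.5]]
    - [50,[0,40,0],[0,0,3.5]]
    - [50,[0,40,0],[0,0,3.5]]
    - [50,[0,40,0],[0,0,3.5]]
    - [50,[0,40,0],[0,0,3.5]]
    - [50,[0,40,0],[0,0,3.5]]
    - [50,[0,40,0],[0,0,3.5]]
    - [50,[0,40,0],[0,0,3.5]]
    - [50,[0,40,0],[0,0,3.5]]
    - [50,[0,40,0],[0,0,3.5]]
    - [50,[0,0,0],[0,0,0]]

```text
time_s: 2.5
tcp_pos: [0.5255, 0.2845, 0.3535]
orientation: [[0.966, 0.257, -0.001], [0.257, -0.966, 0.0], [-0.0, -0.001, -1.0]]
contact_force: [-0.0, -0.1, -0.6]
opening: 0.549
```

Call:
move_arm:
  targets:
    - [50,[2,31,0],[0,0,4]]
    - [50,[0,0,-40],[0,0,0]]
    - [50,[0,0,-40],[0,0,0]]
    - [50,[0,0,-30],[0,0,0]]
    - [50,[0,0,-18],[0,0,0]]
    - [50,[0,0,-12],[0,0,0]]
    - [50,[0,0,0],[0,0,0]]

```text
time_s: 3.2
tcp_pos: [0.5273, 0.3113, 0.2125]
orientation: [[0.948, 0.319, -0.002], [0.319, -0.948, -0.001], [-0.002, 0.0, -1.0]]
contact_force: [0.7, 0.5, 0.8]
opening: 0.547
```

Run:
```python
from h import *
s=grab('side','s1');crop(s,'c',130,210,270,330,5)
```

```text
(no output)
```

View pics/c.png

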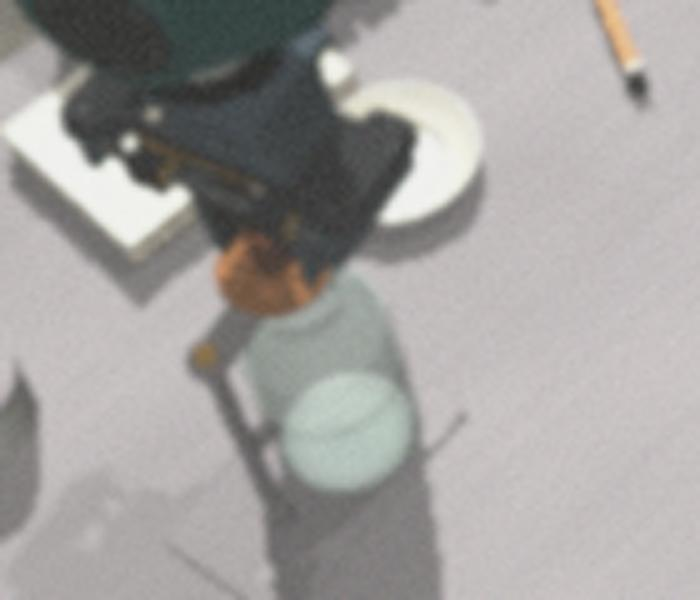

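```bash
python3 -c "
import numpy as np
ph=np.radians(np.linspace(-72,36,19));r=np.linspace(74,69,19)
p=np.c_[r*np.cos(ph),r*np.sin(ph)];print(np.round(np.diff(p,axis=0),1).tolist())"
```

```text
[[7.1, 3.0], [6.7, 3.7], [6.3, 4.4], [5.8, 5.0], [5.2, 5.6], [4.6, 6.1], [3.9, 6.5], [3.2, 6.8], [2.4, 7.1], [1.7, 7.3], [0.9, 7.4], [0.1, 7.4], [-0.7, 7.4], [-1.4, 7.2], [-2.2, 7.0], [-2.9, 6.7], [-3.5, 6.3], [-4.2, 5.9]]
```

Call:
move_arm:
  targets:
    - [50,[7.1,3,0],[0,0,6]]
    - [50,[6.7,3.7,0],[0,0,6]]
    - [50,[6.3,4.4,0],[0,0,6]]
    - [50,[5.8,5,0],[0,0,6]]
    - [50,[5.2,5.6,0],[0,0,6]]
    - [50,[4.6,6.1,0],[0,0,6]]
    - [50,[3.9,6.5,0],[0,0,6]]
    - [50,[3.2,6.8,0],[0,0,6]]
    - [50,[2.4,7.1,0],[0,0,6]]

```text
time_s: 4.15
tcp_pos: [0.574, 0.3604, 0.2156]
orientation: [[0.295, 0.955, 0.002], [0.955, -0.295, 0.001], [0.001, 0.002, -1.0]]
contact_force: [0.9, -2.5, -0.6]
opening: 0.548
```

Call:
move_arm:
  targets:
    - [50,[1.7,7.3,0],[0,0,6]]
    - [50,[0.9,7.4,0],[0,0,6]]
    - [50,[0.1,7.4,0],[0,0,6]]
    - [50,[-0.7,7.4,0],[0,0,6]]
    - [50,[-1.4,7.2,0],[0,0,6]]
    - [50,[-2.2,7,0],[0,0,6]]
    - [50,[-2.9,6.7,0],[0,0,6]]
    - [50,[-3.5,6.3,0],[0,0,6]]
    - [50,[0,0,0],[0,0,0]]
    - [50,[0,0,0],[0,0,0]]
    - [50,[0,0,0],[0,0,0]]

```text
time_s: 5.25
tcp_pos: [0.5654, 0.4168, 0.2145]
orientation: [[-0.507, 0.862, 0.001], [0.862, 0.507, 0.0], [0.0, 0.001, -1.0]]
contact_force: [-0.4, -0.3, 0.4]
opening: 0.546
```

Call:
move_arm:
  targets:
    - [60,[0,0,40],[0,0,0]]
    - [60,[0,0,40],[0,0,0]]
    - [60,[0,-20,40],[0,0,-4]]
    - [60,[10,-40,0],[0,0,-6]]
    - [60,[10,-40,0],[0,0,-6]]
    - [60,[10,-40,0],[0,0,-6]]
    - [60,[10,-40,0],[0,0,-6]]
    - [60,[10,-40,0],[0,0,-6]]
    - [60,[10,-40,0],[0,0,-6]]
    - [60,[10,-40,0],[0,0,-6]]
    - [60,[10,-40,0],[0,0,-6]]
    - [60,[10,-40,0],[0,0,-6]]

```text
time_s: 6.45
tcp_pos: [0.6553, 0.0349, 0.3343]
orientation: [[0.466, 0.885, 0.0], [0.885, -0.466, 0.0], [0.0, 0.0, -1.0]]
contact_force: [0.4, 0.6, -0.8]
opening: 0.66
```

Run:
```python
from h import *
s=grab('top','t2');s=grab('side','s2');crop(s,'c',140,180,340,330,4)
```

```text
(no output)
```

View pics/t2.png

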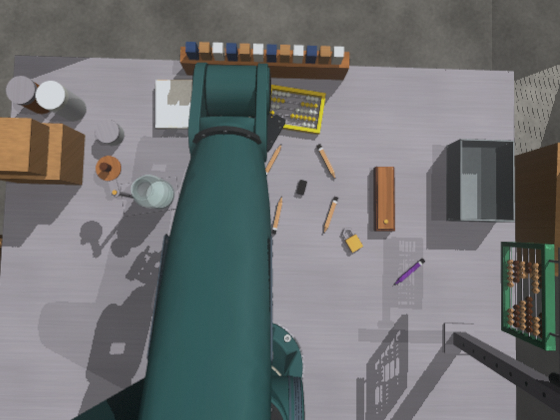

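View pics/c.png

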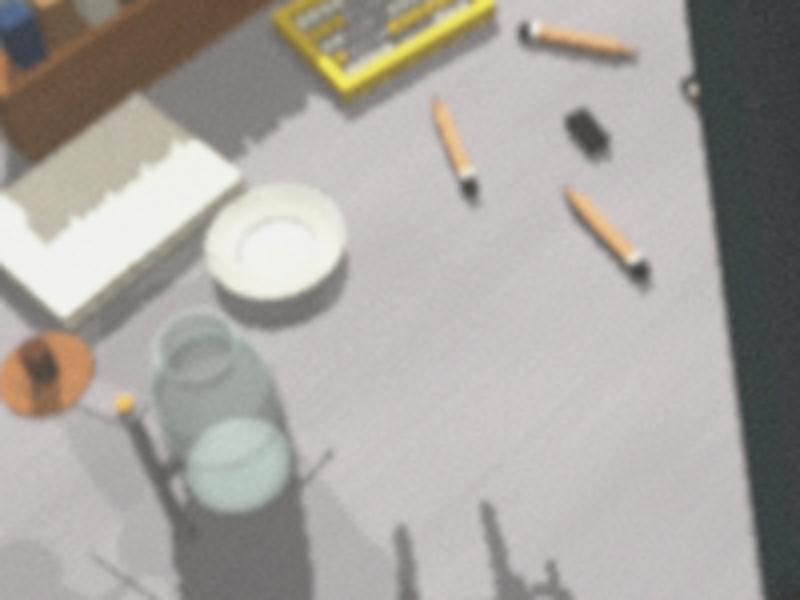

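Run:
```python
from h import *
s=load('t2');crop(s,'a',120,160,190,220,10)
s=load('s2');crop(s,'b',165,245,225,320,8)
print(proj(s,[.655,.035,.334]))
```

```text
[224.87110542 154.82734156]
```

View pics/a.png

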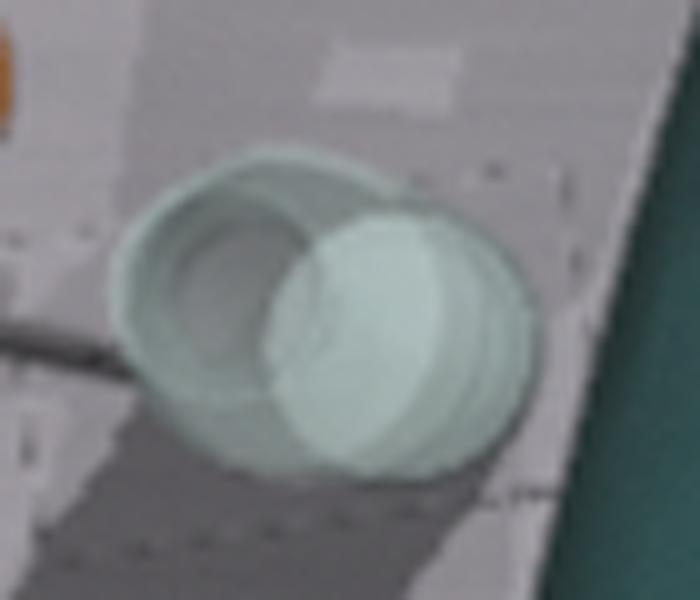

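View pics/b.png

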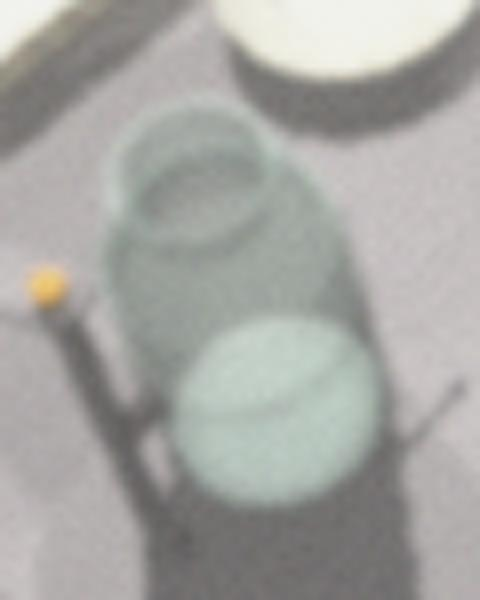

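Run:
```python
from h import *
s=load('t2');f=lambda u,v:(u/10+120,v/10+160)
print(atz(s,*f(250,290),.162),atz(s,*f(226,290),.185))
s2=load('s2');g=lambda u,v:(u/8+165,v/8+245);print(atz(s2,*g(194,172),.185))
im=cv2.imread('pics/a.png');im2=cv2.imread('pics/b.png')
for j,c in(((.517,.315),(0,0,255)),((.517,.319),(255,0,0))):
 for r,z in((.0195,.162),(.031,.185),(.042,.01)):
  for t in np.linspace(0,6.28,50):
    p=[j[0]+r*np.cos(t),j[1]+r*np.sin(t),z]
    cv2.circle(im,tuple(((proj(s,p)-[120,160])*10).astype(int)),1,c,-1)
    cv2.circle(im2,tuple(((proj(s2,p)-[165,245])*8).astype(int)),1,c,-1)
cv2.imwrite('pics/d.png',np.hstack([im[:,:560],cv2.resize(im2,None,fx=.8,fy=1)][:1]));cv2.imwrite('pics/e.png',im2)
```

```text
[0.51819136 0.31410332 0.162     ] [0.51604228 0.31324317 0.185     ]
[0.51586378 0.31635165 0.185     ]
```

View pics/d.png

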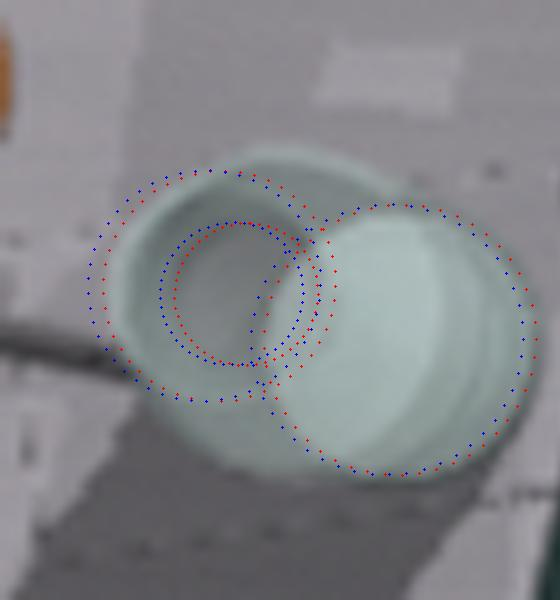

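View pics/e.png

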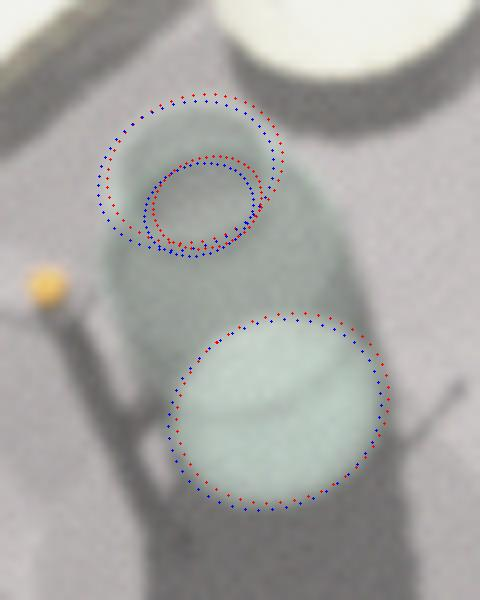

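Call:
move_arm:
  targets:
    - [50,[4,-40,-30],[0,0,0]]
    - [50,[5,-41,-40],[0,0,0]]
    - [50,[0,0,-40],[0,0,0]]
    - [50,[0,0,-40],[0,0,0]]
    - [50,[0,0,-40],[0,0,0]]
    - [50,[0,0,-40],[0,0,0]]
    - [50,[0,0,-20],[0,0,0]]
    - [50,[0,0,-10],[0,0,0]]
    - [50,[0,0,0],[0,0,0]]
    - [50,[0,0,0],[0,0,0]]

```text
time_s: 7.55
tcp_pos: [0.6642, -0.0385, 0.0805]
orientation: [[0.46, 0.888, 0.001], [0.888, -0.46, -0.0], [0.001, 0.001, -1.0]]
contact_force: [0.1, 0.0, -0.1]
opening: 0.551
```

Run:
```python
from h import *
s=grab('side','s3');crop(s,'c',210,150,310,240,7);print(get_state()['tcp_pos'])
```

```text
[ 0.66444564 -0.03858369  0.08081023]
```

View pics/c.png

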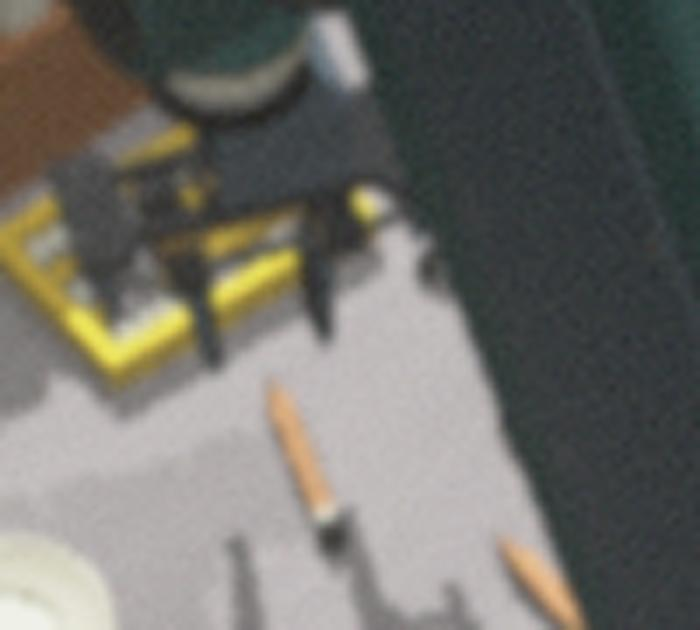

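Run:
```python
from h import *
s=load('s3');f=lambda u,v:(u/7+210,v/7+150)
a=atz(s,*f(272,382),.0065);b=atz(s,*f(333,548),.0065);print(a,b,np.linalg.norm(a-b),np.degrees(np.arctan2(*(a-b)[1::-1])))
```

```text
[ 0.68426258 -0.05426413  0.0065    ] [0.57934916 0.00192066 0.0065    ] 0.1190107389117186 -28.170600012044126
```

Call:
move_arm:
  targets:
    - [50,[-1,-7,-20],[0,0,0]]
    - [50,[0,0,-25],[0,0,0]]
    - [50,[0,0,-16],[0,0,0]]
    - [50,[0,0,-10],[0,0,0]]
    - [50,[0,0,0],[0,0,0]]
    - [30,[0,0,0],[0,0,0]]
    - [15,[0,0,0],[0,0,0]]
    - [0,[0,0,0],[0,0,0]]
    - [0,[0,0,0],[0,0,0]]
    - [0,[0,0,0],[0,0,0]]
    - [0,[0,0,0],[0,0,0]]
  grip_force: 15

```text
time_s: 8.7
tcp_pos: [0.6625, -0.0456, 0.0083]
orientation: [[0.46, 0.888, 0.0], [0.888, -0.46, -0.0], [0.0, 0.0, -1.0]]
contact_force: [0.4, 0.1, 1.2]
opening: 0.139
```

Call:
move_arm:
  targets:
    - [0,[0,0,30],[0,0,0]]
    - [0,[0,0,30],[0,0,0]]
    - [0,[0,0,30],[0,0,0]]
    - [0,[0,0,5],[-3.5,-6.7,0]]
    - [0,[0,0,0],[-3.5,-6.7,0]]
    - [0,[0,0,0],[-3.5,-6.7,0]]
    - [0,[0,0,0],[-3.5,-6.7,0]]
    - [0,[0,0,0],[-3.5,-6.7,0]]
    - [0,[0,0,0],[-3.5,-6.7,0]]
    - [0,[0,0,0],[0,0,0]]
    - [0,[0,0,0],[0,0,0]]

```text
time_s: 9.8
tcp_pos: [0.6717, -0.052, 0.13]
orientation: [[0.47, 0.736, 0.488], [0.883, -0.378, -0.28], [-0.021, 0.562, -0.827]]
contact_force: [-0.4, -0.2, -1.1]
opening: 0.146
```

Run:
```python
from h import *
s=grab('side','s4');crop(s,'c',210,130,310,220,7);s=grab('top','t4');print(get_state()['tcp_pos'],get_state()['joint_pos'])
crop(s,'d',230,100,330,190,7)
```

```text
[ 0.67163838 -0.05219915  0.12950583] [-0.00468577  0.35076058  2.09542011 -1.06261711  0.32319269 -0.12935075]
```

View pics/c.png

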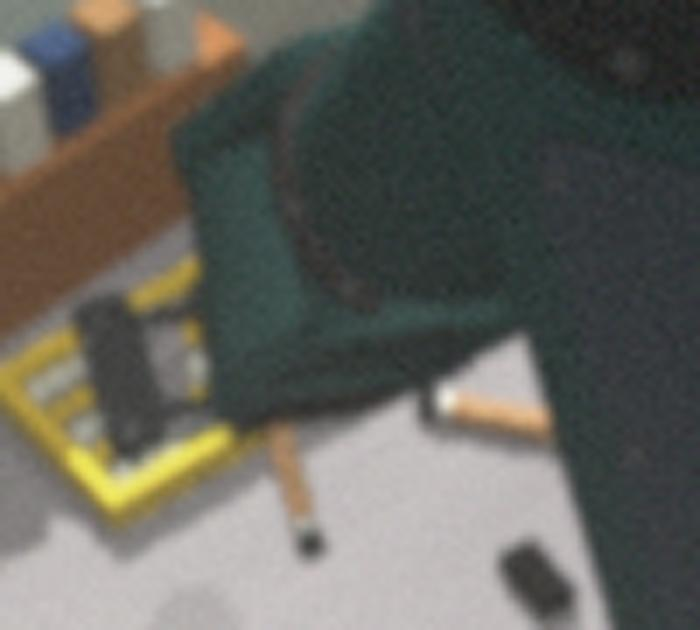

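View pics/d.png

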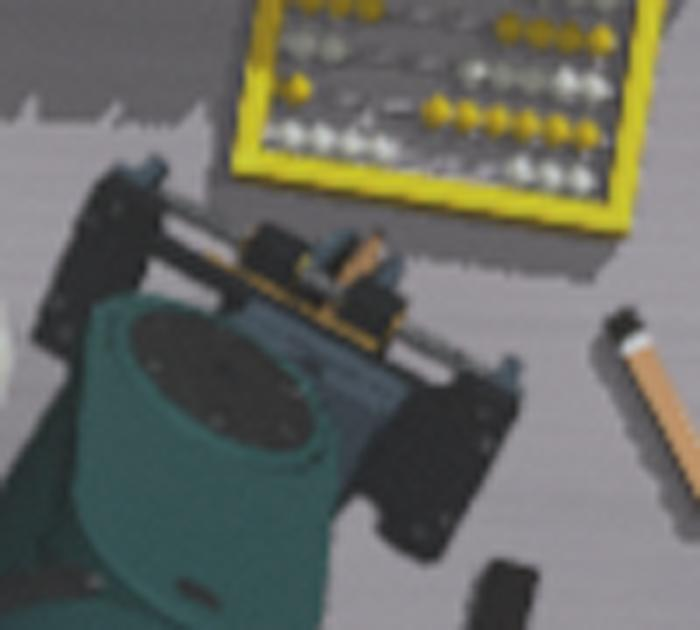

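```bash
cat >> h.py <<'E'
from scipy.spatial.transform import Rotation as Ro
def down(th):
    c,s=np.cos(np.radians(th)),np.sin(np.radians(th)); return np.array([[c,s,0],[s,-c,0],[0,0,-1.]])
def delta(p=None,R=None):
    st=get_state();print('p',np.round(st['tcp_pos'],4),'q',np.round(st['joint_pos'],2),'F',np.round(st['contact_force'],1),'op',round(st['opening']*91.2,1))
    if p is not None: print(' shift mm',np.round(1000*(np.array(p)-st['tcp_pos']),1))
    if R is not None:
        rv=Ro.from_matrix(R@st['orientation'].T).as_rotvec(degrees=True);print(' turn deg',np.round(rv,2),np.linalg.norm(rv).round(1))
E
python3 - <<'E'
from h import *
delta(None,down(62.5))
s=load('top0');print('saucer',atz(s,212,150,.02),'eraser',atz(s,302,187,.014))
E
```

```text
p [ 0.6716 -0.0522  0.1295] q [-0.    0.35  2.1  -1.06  0.32 -0.13] F [-0.9 -0.2 -0.6] op 12.9
 turn deg [16.96 29.7   0.21] 34.2
saucer [0.65749513 0.15788609 0.02      ] eraser [ 0.55109515 -0.12427942  0.014     ]
```

Call:
move_arm:
  targets:
    - [0,[0,0,10],[3.4,5.9,0]]
    - [0,[0,0,10],[3.4,5.9,0]]
    - [0,[0,0,10],[3.4,5.9,0]]
    - [0,[0,0,0],[3.4,5.9,0]]
    - [0,[0,0,0],[3.4,5.9,0]]
    - [0,[0,0,0],[0,0,0]]

```text
time_s: 10.5
tcp_pos: [0.673, -0.0606, 0.1486]
orientation: [[0.476, 0.872, 0.115], [0.879, -0.467, -0.096], [-0.03, 0.147, -0.989]]
contact_force: [-0.4, -0.1, -0.6]
opening: 0.14
```

Run:
```python
from h import *
delta([.53,.10,.16],down(62.5))
```

```text
p [ 0.673  -0.0606  0.1486] q [-0.09  0.39  1.88 -0.13  0.75 -1.08] F [-0.4 -0.1 -0.6] op 12.8
 shift mm [-143.   160.6   11.4]
 turn deg [5.47 6.66 0.81] 8.7
```

Call:
move_arm:
  targets:
    - [0,[0,0,10],[5.5,6.7,0.8]]
    - [0,[0,0,2],[0,0,-7.9]]
    - [0,[-8,9,0],[0,0,-7.9]]
    - [0,[-8,9,0],[0,0,-7.9]]
    - [0,[-8,9,0],[0,0,-7.9]]
    - [0,[-8,9,0],[0,0,-7.9]]
    - [0,[-8,9,0],[0,0,-7.9]]
    - [0,[-8,9,0],[0,0,-7.9]]
    - [0,[-8,9,0],[0,0,-7.9]]
    - [0,[-8,9,0],[0,0,-7.9]]
    - [0,[-8,9,0],[0,0,-7.9]]
    - [0,[-8,9,0],[0,0,-7.9]]

```text
time_s: 11.7
tcp_pos: [0.5899, 0.0306, 0.159]
orientation: [[0.908, -0.419, 0.001], [-0.419, -0.908, -0.005], [0.003, 0.004, -1.0]]
contact_force: [0.5, -0.3, 0.1]
opening: 0.142
```

Call:
move_arm:
  targets:
    - [0,[-8,9,0],[0,0,-7.9]]
    - [0,[-8,9,0],[0,0,-7.9]]
    - [0,[-8,9,0],[0,0,-7.9]]
    - [0,[-8,9,0],[0,0,-7.9]]
    - [0,[-8,9,0],[0,0,-7.9]]
    - [0,[-8,9,0],[0,0,-7.9]]
    - [0,[-8,9,0],[0,0,-7.9]]
    - [0,[0,0,0],[0,0,0]]
    - [0,[0,0,0],[0,0,0]]

```text
time_s: 12.6
tcp_pos: [0.5347, 0.0935, 0.1596]
orientation: [[0.182, -0.983, -0.0], [-0.983, -0.182, -0.002], [0.002, 0.0, -1.0]]
contact_force: [-0.3, -0.0, -0.3]
opening: 0.14
```

Run:
```python
from h import *
delta([.53,.10,.16],down(-79.5))
s=grab('side','s5');crop(s,'c',190,150,310,260,6);s=grab('top','t5')
```

```text
p [0.5347 0.0935 0.1596] q [ 0.13  0.22  2.08 -0.    0.84  1.52] F [-0.3 -0.  -0.3] op 12.8
 shift mm [-4.7  6.5  0.4]
 turn deg [ 0.1  -0.    0.01] 0.1
```

View pics/c.png

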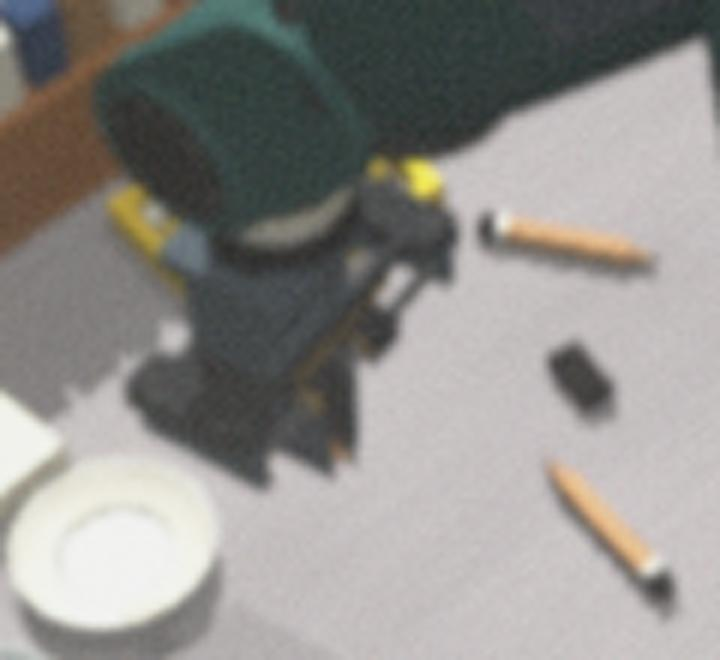

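View pics/t5.png

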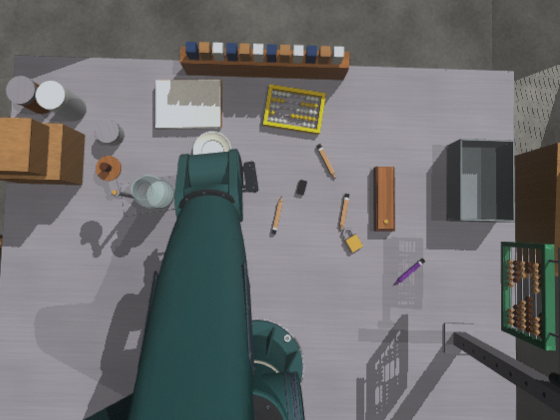

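Call:
move_arm:
  targets:
    - [0,[0,0,0],[-1.5,8.2,0]]
    - [0,[0,0,0],[-1.5,8.2,0]]
    - [0,[0,0,0],[-1.5,8.2,0]]
    - [0,[0,0,-10],[-1.5,8.2,0]]
    - [0,[0,0,-20],[-1.5,8.2,0]]
    - [0,[0,0,-20],[-1.5,8.2,0]]
    - [0,[0,0,0],[0,0,0]]
    - [0,[0,0,0],[0,0,0]]
    - [0,[0,0,0],[0,0,0]]

```text
time_s: 13.6
tcp_pos: [0.5357, 0.0938, 0.1117]
orientation: [[0.178, -0.636, -0.751], [-0.984, -0.113, -0.137], [0.003, 0.763, -0.646]]
contact_force: [-0.8, 0.2, 0.4]
opening: 0.141
```

Run:
```python
from h import *
delta()
print(get_state()['orientation'].round(3).tolist())
s=grab('side','s6');crop(s,'c',190,170,310,280,6);s=grab('top','t6');crop(s,'d',200,130,300,220,7)
```

```text
p [0.5357 0.0938 0.1117] q [ 0.14  0.69  1.68 -0.03  1.64  1.55] F [-0.8  0.2  0.4] op 12.9
[[0.178, -0.636, -0.751], [-0.984, -0.113, -0.137], [0.003, 0.763, -0.646]]
```

View pics/c.png

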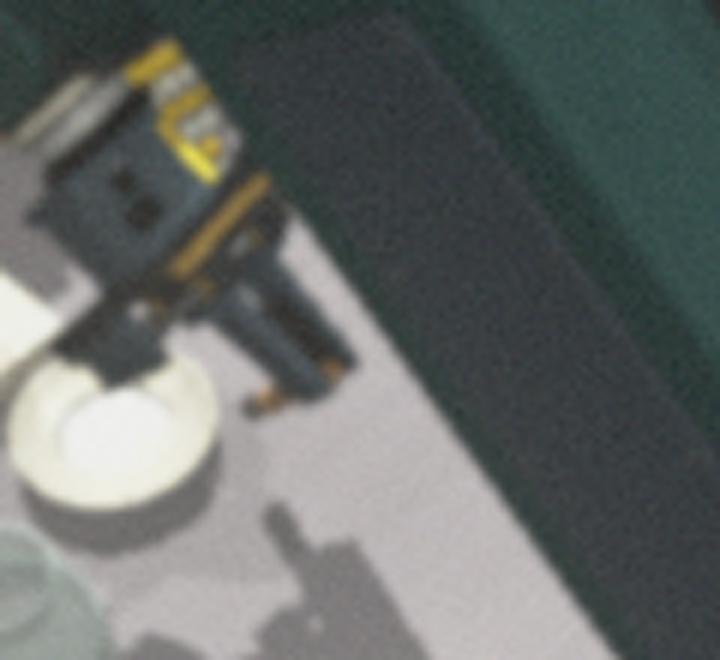

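View pics/d.png

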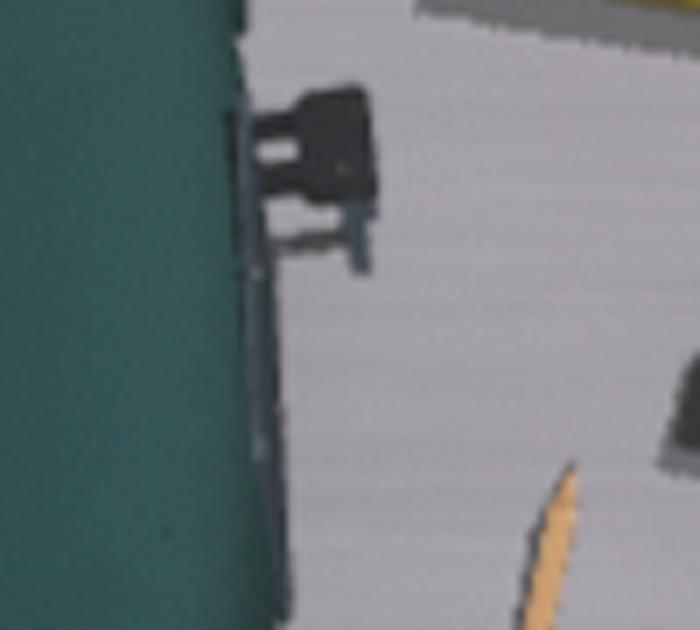

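```bash
cat >> h.py <<'E'
def rub(L=.097,o=.0035):
    st=get_state();R=st['orientation'];p=st['tcp_pos']+o*R[:,2];return p-L*R[:,1]
E
python3 - <<'E'
from h import *
s=load('s6');r=rub();print(r,proj(s,r), (proj(s,r)-[190,170])*6)
E
```

```text
[0.59476108 0.10434719 0.03598594] [232.414365   238.03835798] [254.48619001 408.23014785]
```

Call:
move_arm:
  targets:
    - [0,[0,0,-10],[0,0,0]]
    - [0,[0,0,-10],[0,0,0]]
    - [0,[0,0,-8],[0,0,0]]
    - [0,[0,0,-3],[0,0,0]]
    - [0,[0,0,-2],[0,0,0]]
    - [0,[0,0,0],[0,0,0]]
    - [0,[0,0,0],[0,0,0]]

```text
time_s: 14.4
tcp_pos: [0.5351, 0.0939, 0.0771]
orientation: [[0.177, -0.632, -0.754], [-0.984, -0.112, -0.138], [0.003, 0.767, -0.642]]
contact_force: [-0.3, -0.4, -0.2]
opening: 0.14
```

Run:
```python
from h import *
delta();print(rub())
```

```text
p [0.5351 0.0939 0.0771] q [ 0.14  0.74  1.67 -0.03  1.6   1.55] F [-0.3 -0.4 -0.2] op 12.7
[5.93749876e-01 1.04278811e-01 4.43737422e-04]
```

Call:
move_arm:
  targets:
    - [0,[0,0,-2],[0,0,0]]
    - [0,[0,0,0],[0,0,0]]
    - [0,[0,0,0],[0,0,0]]

```text
time_s: 14.7
tcp_pos: [0.5346, 0.0939, 0.0757]
orientation: [[0.177, -0.631, -0.755], [-0.984, -0.111, -0.138], [0.003, 0.768, -0.641]]
contact_force: [-4.4, -1.0, 7.2]
opening: 0.142
```

Call:
move_arm:
  targets:
    - [0,[0,0,-2],[0,0,0]]
    - [0,[0,0,0],[0,0,0]]
    - [0,[0,0,0],[0,0,0]]

```text
time_s: 15.0
tcp_pos: [0.5341, 0.0938, 0.074]
orientation: [[0.177, -0.63, -0.756], [-0.984, -0.111, -0.138], [0.003, 0.769, -0.639]]
contact_force: [-8.1, -1.5, 11.5]
opening: 0.14
```

Run:
```python
from h import *
delta();print(rub())
s=grab('side','s7');crop(s,'c',210,190,270,245,12)
```

```text
p [0.5341 0.0938 0.074 ] q [ 0.14  0.75  1.67 -0.03  1.6   1.55] F [-8.1 -1.5 11.5] op 12.7
[ 0.59246913  0.10404868 -0.00281515]
```

View pics/c.png

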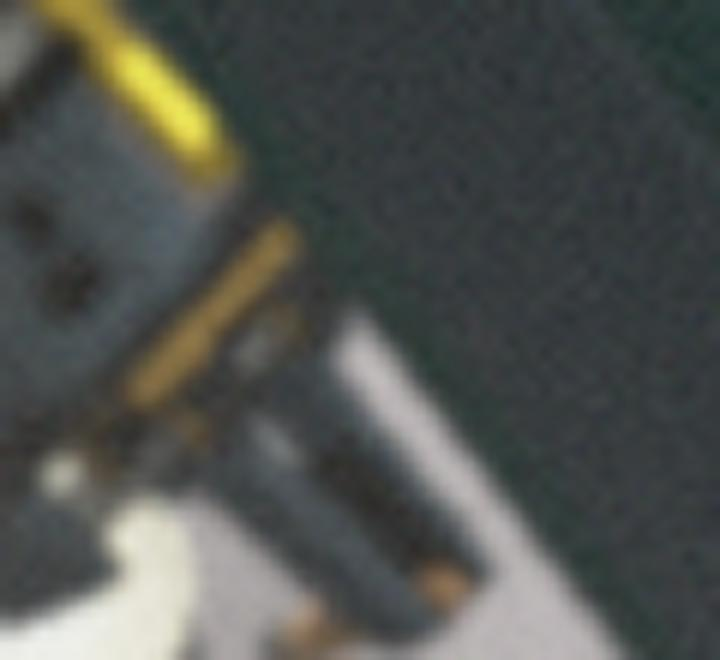

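```bash
cat >> h.py <<'E'
def arc(L=.091,o=.0035,n=20,press=.0015,b1=90.,g1=0.,R=None,p=None):
    """rows from current TCP: pencil pivots about its contact corner up to vertical, tool returns to tilt g1"""
    st=get_state();R=st['orientation'];p=st['tcp_pos'];tz=R[:,2];d=R[:,1]
    u=-d.copy();u[2]=0;u/=np.linalg.norm(u);b0=np.degrees(np.arcsin(d[2]));g0=np.degrees(np.arccos(-tz[2]))
    z=np.array([0,0,1.]);r=np.radians
    D=lambda b:-np.cos(r(b))*u+np.sin(r(b))*z
    E_=lambda b:np.sin(r(b))*u+np.cos(r(b))*z
    TZ=lambda g:-np.sin(r(g))*u-np.cos(r(g))*z
    A0=p+o*tz;P=A0-L*D(b0)-.0065*E_(b0);print('b0',b0,'g0',g0,'P',P,'u',u);P[2]=0
    T=[]
    for i in range(n+1):
        s=i/n;b=b0+(b1-b0)*s;g=g0+(g1-g0)*s
        T.append(P+L*D(b)+.0065*E_(b)-o*TZ(g)-press*z)
    T=np.array(T)*1000;print('first off',T[0]-p*1000)
    ax=np.cross(u,z) # rotate tool back
    rv=-(g0-g1)/n*np.cross(z,u)
    print('turn/row',rv.round(2));print(np.diff(T,axis=0).round(1).tolist());print('final',T[-1])
E
python3 - <<'E'
from h import *
arc()
E
```

```text
b0 50.262210454672974 g0 50.262721517359125 P [ 0.58376762  0.10254018 -0.00235378] u [0.98479442 0.1737238  0.        ]
first off [ 0.00286473 -0.01595829  0.85377595]
turn/row [ 0.44 -2.47 -0.  ]
[[2.5, 0.4, 1.9], [2.5, 0.4, 1.8], [2.6, 0.5, 1.7], [2.6, 0.5, 1.6], [2.7, 0.5, 1.5], [2.7, 0.5, 1.4], [2.7, 0.5, 1.3], [2.8, 0.5, 1.2], [2.8, 0.5, 1.1], [2.8, 0.5, 1.0], [2.9, 0.5, 0.9], [2.9, 0.5, 0.8], [2.9, 0.5, 0.6], [2.9, 0.5, 0.5], [2.9, 0.5, 0.4], [3.0, 0.5, 0.3], [3.0, 0.5, 0.2], [3.0, 0.5, 0.1], [3.0, 0.5, -0.1], [3.0, 0.5, -0.2]]
final [590.16878455 103.6693809   93.        ]
```

Call:
move_arm:
  targets:
    - [0,[0,0,0],[0,0,0]]
    - [0,[0,0,0],[0,0,0]]
    - [0,[2.5,0.4,1.9],[0.44,-2.47,0]]
    - [0,[2.5,0.4,1.8],[0.44,-2.47,0]]
    - [0,[2.6,0.5,1.7],[0.44,-2.47,0]]
    - [0,[2.6,0.5,1.6],[0.44,-2.47,0]]
    - [0,[2.7,0.5,1.5],[0.44,-2.47,0]]
    - [0,[2.7,0.5,1.4],[0.44,-2.47,0]]
    - [0,[2.7,0.5,1.3],[0.44,-2.47,0]]
    - [0,[2.8,0.5,1.2],[0.44,-2.47,0]]
    - [0,[2.8,0.5,1.1],[0.44,-2.47,0]]
    - [0,[2.8,0.5,1],[0.44,-2.47,0]]
  grip_force: 4

```text
time_s: 16.25
tcp_pos: [0.5622, 0.0988, 0.0876]
orientation: [[0.176, -0.894, -0.413], [-0.984, -0.158, -0.077], [0.003, 0.42, -0.908]]
contact_force: [-0.9, -0.5, 0.0]
opening: 0.14
```

Run:
```python
from h import *
delta([.5619,.0986,.0873])
s=grab('side','s8');crop(s,'c',190,170,290,260,7)
```

```text
p [0.5622 0.0988 0.0876] q [ 0.14  0.55  1.82 -0.02  1.2   1.55] F [-0.9 -0.5  0. ] op 12.7
 shift mm [-0.3 -0.2 -0.3]
```

View pics/c.png

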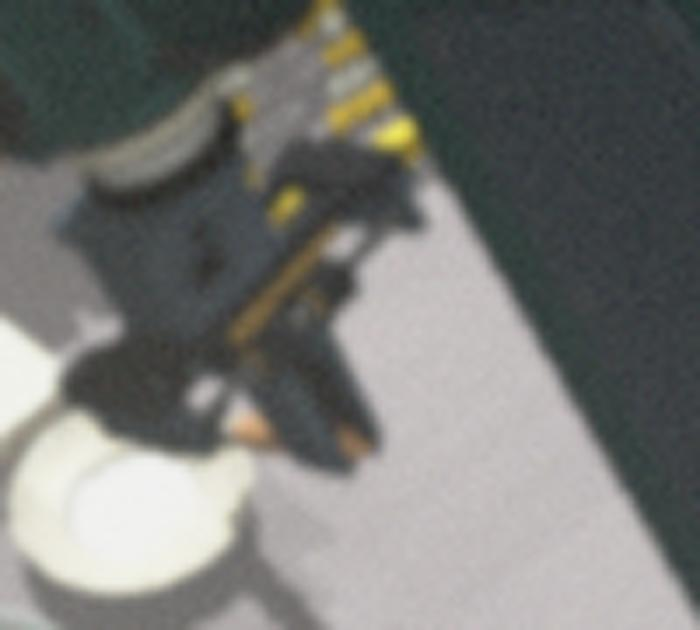

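Call:
move_arm:
  targets:
    - [0,[0,0,0],[0,0,0]]
    - [0,[0,0,0],[0,0,0]]
    - [0,[0,0,20],[0,0,0]]
    - [0,[0,0,20],[-1.4,7.9,0]]
    - [0,[0,0,0],[-1.4,7.9,0]]
    - [0,[0,0,0],[-1.4,7.9,0]]
    - [0,[0,0,0],[-1.4,7.9,0]]
    - [0,[0,0,0],[-1.4,7.9,0]]
    - [0,[0,0,0],[0,0,0]]
    - [0,[0,0,0],[0,0,0]]
  grip_force: 15

```text
time_s: 17.3
tcp_pos: [0.5619, 0.0988, 0.1275]
orientation: [[0.178, -0.417, -0.891], [-0.984, -0.074, -0.162], [0.002, 0.906, -0.424]]
contact_force: [-0.2, -0.3, -0.3]
opening: 0.137
```

Run:
```python
from h import *
delta();r=rub(.091)
s=grab('side','s9');crop(s,'c',190,170,290,260,7);s['pixels']=s['pixels'].copy();print(r,(proj(s,r)-[190,170])*7,(proj(s,rub(-.029))-[190,170])*7)
print(get_state()['orientation'].round(3).tolist())
```

```text
p [0.5619 0.0988 0.1275] q [ 0.15  0.83  1.52 -0.03  1.93  1.55] F [-0.2 -0.3 -0.3] op 12.5
[0.59673227 0.10495669 0.04356588] [291.46456761 465.57496983] [351.41025059 369.95237641]
[[0.178, -0.418, -0.891], [-0.984, -0.074, -0.162], [0.002, 0.905, -0.425]]
```

View pics/c.png

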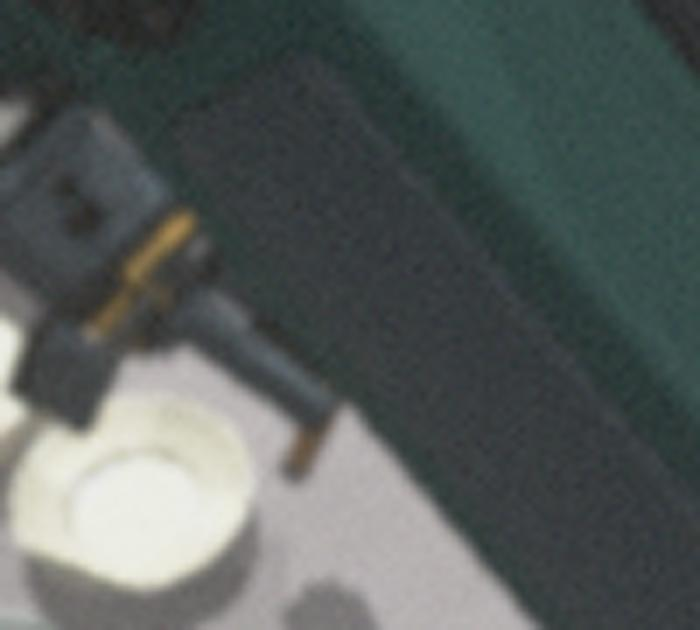

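Call:
move_arm:
  targets:
    - [0,[0,0,0],[-0.9,4.9,0]]
    - [0,[0,0,0],[-0.9,4.9,0]]
    - [0,[0,0,-15],[0,0,0]]
    - [0,[0,0,-15],[0,0,0]]
    - [0,[0,0,-4],[0,0,0]]
    - [0,[0,0,0],[0,0,0]]
    - [0,[0,0,0],[0,0,0]]

```text
time_s: 18.05
tcp_pos: [0.5618, 0.0988, 0.094]
orientation: [[0.178, -0.255, -0.95], [-0.984, -0.044, -0.173], [0.002, 0.966, -0.259]]
contact_force: [0.6, -0.4, -0.7]
opening: 0.14
```

Call:
move_arm:
  targets:
    - [0,[0,0,-2],[0,0,0]]
    - [0,[0,0,0],[0,0,0]]

```text
time_s: 18.25
tcp_pos: [0.5617, 0.0988, 0.0917]
orientation: [[0.178, -0.255, -0.95], [-0.984, -0.044, -0.173], [0.002, 0.966, -0.258]]
contact_force: [-0.5, 0.3, -1.0]
opening: 0.144
```

Call:
move_arm:
  targets:
    - [0,[0,0,-2],[0,0,0]]
    - [0,[0,0,0],[0,0,0]]

```text
time_s: 18.45
tcp_pos: [0.5617, 0.0987, 0.0899]
orientation: [[0.178, -0.253, -0.951], [-0.984, -0.044, -0.173], [0.002, 0.966, -0.257]]
contact_force: [0.8, 0.3, 4.6]
opening: 0.142
```

Run:
```python
from h import *
arc(n=6,g1=75,press=.002)
```

```text
b0 75.09794169563155 g0 75.09854562375578 P [ 5.75244326e-01  1.01030336e-01 -5.70512255e-04] u [0.98551437 0.16959197 0.        ]
first off [ 0.00542435 -0.03067552 -1.42948775]
turn/row [ 0.   -0.02 -0.  ]
[[3.8, 0.7, 0.7], [3.9, 0.7, 0.5], [3.9, 0.7, 0.3], [3.9, 0.7, 0.1], [3.9, 0.7, -0.0], [3.9, 0.7, -0.2]]
final [584.98193765 102.70603027  89.90586666]
```

Call:
move_arm:
  targets:
    - [0,[0,0,-1],[0,0,0]]
    - [0,[0,0,-0.5],[0,0,0]]
    - [0,[3.8,0.7,0.7],[0,0,0]]
    - [0,[3.9,0.7,0.5],[0,0,0]]
    - [0,[3.9,0.7,0.3],[0,0,0]]
    - [0,[3.9,0.7,0.1],[0,0,0]]
    - [0,[3.9,0.7,0],[0,0,0]]
    - [0,[3.9,0.7,-0.2],[0,0,0]]
    - [0,[0,0,0],[0,0,0]]
  grip_force: 4

```text
time_s: 19.35
tcp_pos: [0.5853, 0.103, 0.0892]
orientation: [[0.178, -0.254, -0.951], [-0.984, -0.044, -0.173], [0.002, 0.966, -0.258]]
contact_force: [0.9, 0.1, -0.4]
opening: 0.143
```

Run:
```python
from h import *
delta()
s=grab('side','s10');crop(s,'c',190,170,290,260,7)
```

```text
p [0.5853 0.103  0.0892] q [ 0.15  0.99  1.39 -0.03  2.07  1.55] F [ 0.9  0.1 -0.4] op 13.1
```

View pics/c.png

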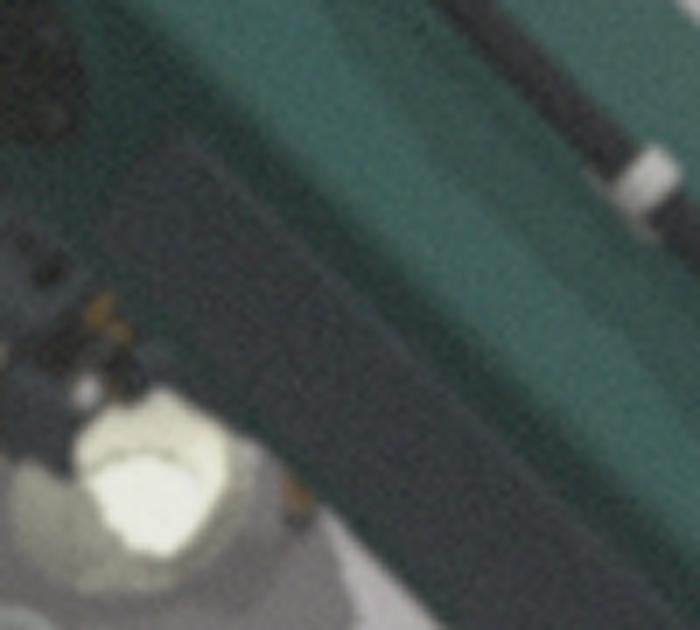

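Run:
```python
from h import *
s=load('s10');f=lambda u,v:(u/7+190,v/7+170)
print(atz(s,*f(297,522),.0), atz(s,*f(293,480),.014),f(297,522))
for b in(75,80,90):
  d=lambda b:np.array([-np.cos(np.radians(b))*.9855,-np.cos(np.radians(b))*.17,np.sin(np.radians(b))])
  A=np.array([.582,.1024,.0883]);print(b,(proj(s,A-.089*d(b))-[190,170])*7)
```

```text
[0.59645873 0.10838558 0.        ] [0.60842971 0.09812718 0.014     ] (232.42857142857144, 244.57142857142856)
75 [288.52127283 507.64673556]
80 [300.81811192 516.34411587]
90 [325.52461783 531.7254259 ]
```

Call:
move_arm:
  targets:
    - [0,[0,0,-1],[0,0,0]]
    - [0,[0,0,-1],[0,0,0]]
    - [0,[0,0,0],[0,0,0]]
  grip_force: 3

```text
time_s: 19.7
tcp_pos: [0.5848, 0.1029, 0.0876]
orientation: [[0.178, -0.253, -0.951], [-0.984, -0.044, -0.173], [0.002, 0.966, -0.257]]
contact_force: [-0.4, -1.0, 3.3]
opening: 0.142
```

Call:
move_arm:
  targets:
    - [0,[0,0,-1],[0,0,0]]
    - [0,[0,0,0],[0,0,0]]

```text
time_s: 19.9
tcp_pos: [0.5849, 0.1029, 0.0864]
orientation: [[0.178, -0.254, -0.951], [-0.984, -0.044, -0.173], [0.002, 0.966, -0.258]]
contact_force: [-0.1, -0.6, 4.4]
opening: 0.142
```

Call:
move_arm:
  targets:
    - [0,[0,0,-1],[0,0,0]]
    - [0,[0,0,0],[0,0,0]]

```text
time_s: 20.1
tcp_pos: [0.5849, 0.1029, 0.0853]
orientation: [[0.178, -0.254, -0.951], [-0.984, -0.044, -0.173], [0.002, 0.966, -0.258]]
contact_force: [0.5, -0.6, 4.5]
opening: 0.142
```

Call:
move_arm:
  targets:
    - [0,[3,0.5,0],[0,0,0]]
    - [0,[3,0.5,-0.2],[0,0,0]]
    - [0,[0,0,0],[0,0,0]]

```text
time_s: 20.4
tcp_pos: [0.5913, 0.104, 0.0849]
orientation: [[0.178, -0.255, -0.951], [-0.984, -0.044, -0.173], [0.002, 0.966, -0.258]]
contact_force: [1.1, 0.9, 1.6]
opening: 0.147
```

Call:
move_arm:
  targets:
    - [0,[3,0.5,0],[0,0,0]]
    - [0,[3,0.5,-0.2],[0,0,0]]
    - [0,[0,0,0],[0,0,0]]

```text
time_s: 20.7
tcp_pos: [0.5973, 0.105, 0.0848]
orientation: [[0.178, -0.255, -0.951], [-0.984, -0.044, -0.173], [0.002, 0.966, -0.258]]
contact_force: [0.2, -0.0, -0.0]
opening: 0.14
```

Run:
```python
from h import *
delta()
s=grab('side','s11');crop(s,'c',190,170,290,260,7)
```

```text
p [0.5973 0.105  0.0848] q [ 0.15  1.01  1.36 -0.03  2.08  1.55] F [ 0.2 -0.  -0. ] op 12.8
```

View pics/c.png

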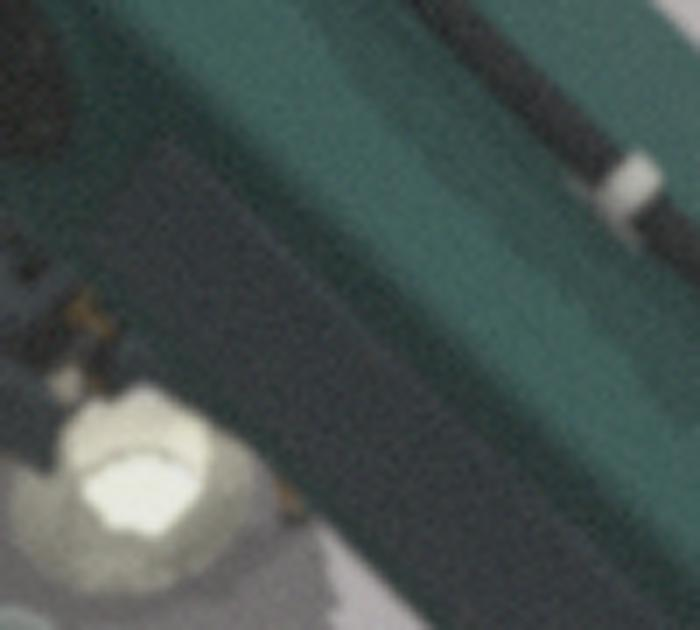

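Run:
```python
from h import *
s=load('s11')
for b in(75,80,85,90):
  d=np.array([-np.cos(np.radians(b))*.9855,-np.cos(np.radians(b))*.17,np.sin(np.radians(b))])
  A=np.array([.594,.1044,.084]);print(b,[((proj(s,A-k*d)-[190,170])*7).round() for k in(.085,.071)])
crop(s,'c',220,225,245,250,24)
```

```text
75 [array([271., 498.]), array([274., 485.])]
80 [array([283., 506.]), array([284., 492.])]
85 [array([295., 514.]), array([293., 499.])]
90 [array([306., 521.]), array([303., 505.])]
```

View pics/c.png

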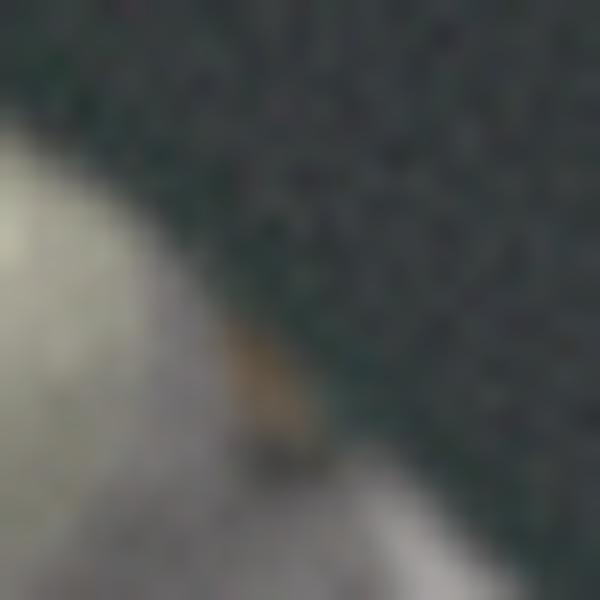

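Call:
move_arm:
  targets:
    - [0,[0,0,-1],[0,0,0]]
    - [0,[0,0,0],[0,0,0]]

```text
time_s: 20.95
tcp_pos: [0.5969, 0.1049, 0.0842]
orientation: [[0.178, -0.254, -0.951], [-0.984, -0.044, -0.173], [0.002, 0.966, -0.257]]
contact_force: [0.3, 0.3, 2.5]
opening: 0.142
```

Call:
move_arm:
  targets:
    - [0,[0,0,-1],[0,0,0]]
    - [0,[0,0,0],[0,0,0]]

```text
time_s: 21.15
tcp_pos: [0.5969, 0.1049, 0.0831]
orientation: [[0.178, -0.254, -0.951], [-0.984, -0.044, -0.173], [0.002, 0.966, -0.258]]
contact_force: [0.1, 0.1, 4.7]
opening: 0.141
```

Call:
move_arm:
  targets:
    - [0,[0,0,-1],[0,0,0]]
    - [0,[0,0,0],[0,0,0]]

```text
time_s: 21.35
tcp_pos: [0.5969, 0.1049, 0.0819]
orientation: [[0.178, -0.254, -0.951], [-0.984, -0.044, -0.173], [0.002, 0.966, -0.258]]
contact_force: [0.4, -0.8, 4.5]
opening: 0.144
```

Call:
move_arm:
  targets:
    - [0,[-0.2,0,-0.1],[0.87,-4.9,0]]
    - [0,[-0.2,0,-0.1],[0.87,-4.9,0]]
    - [0,[-0.2,0,-0.1],[0.87,-4.9,0]]

```text
time_s: 21.65
tcp_pos: [0.5964, 0.1049, 0.081]
orientation: [[0.177, -0.494, -0.851], [-0.984, -0.086, -0.155], [0.003, 0.865, -0.501]]
contact_force: [-0.1, -0.4, -0.9]
opening: 0.143
```

Call:
move_arm:
  targets:
    - [0,[-0.2,0,-0.2],[0.87,-4.9,0]]
    - [0,[-0.2,0,-0.2],[0.87,-4.9,0]]
    - [0,[-0.2,0,-0.2],[0.87,-4.9,0]]

```text
time_s: 21.95
tcp_pos: [0.5958, 0.105, 0.0808]
orientation: [[0.177, -0.697, -0.695], [-0.984, -0.122, -0.127], [0.004, 0.707, -0.707]]
contact_force: [-0.2, -0.8, -0.3]
opening: 0.138
```

Run:
```python
from h import *
delta()
s=grab('side','s12');crop(s,'c',190,170,290,260,7)
s=grab('top','t12');crop(s,'d',180,120,280,210,7)
```

```text
p [0.5958 0.105  0.0808] q [ 0.15  0.77  1.57 -0.02  1.59  1.55] F [-0.2 -0.8 -0.3] op 12.6
```

View pics/c.png

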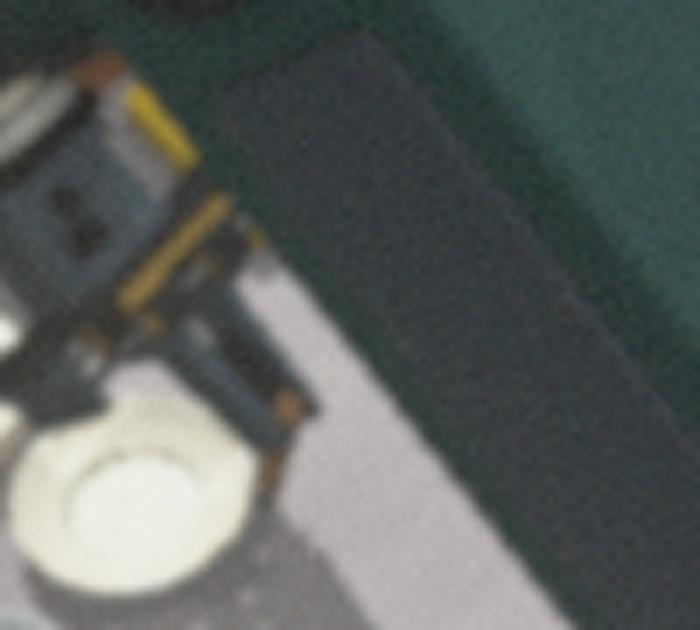

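View pics/d.png

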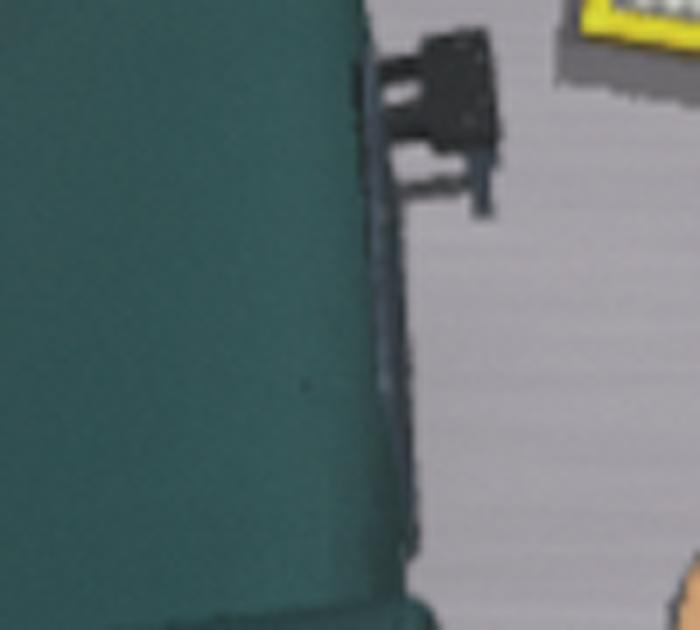

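Run:
```python
from h import *
s=load('s12')
for b in(45,60,70,75,80,85,90):
  d=np.array([-np.cos(np.radians(b))*.9855,-np.cos(np.radians(b))*.17,np.sin(np.radians(b))])
  st=get_state();A=st['tcp_pos']+.0035*st['orientation'][:,2];print(b,[((proj(s,A-k*d)-[190,170])*7).round() for k in(.0,.04,.082)])
crop(s,'c',215,215,245,250,18)
```

```text
45 [array([288., 424.]), array([250., 434.]), array([211., 444.])]
60 [array([288., 424.]), array([265., 449.]), array([241., 475.])]
70 [array([288., 424.]), array([275., 458.]), array([263., 493.])]
75 [array([288., 424.]), array([281., 463.]), array([274., 502.])]
80 [array([288., 424.]), array([287., 467.]), array([285., 509.])]
85 [array([288., 424.]), array([292., 470.]), array([296., 517.])]
90 [array([288., 424.]), array([298., 474.]), array([308., 524.])]
```

View pics/c.png

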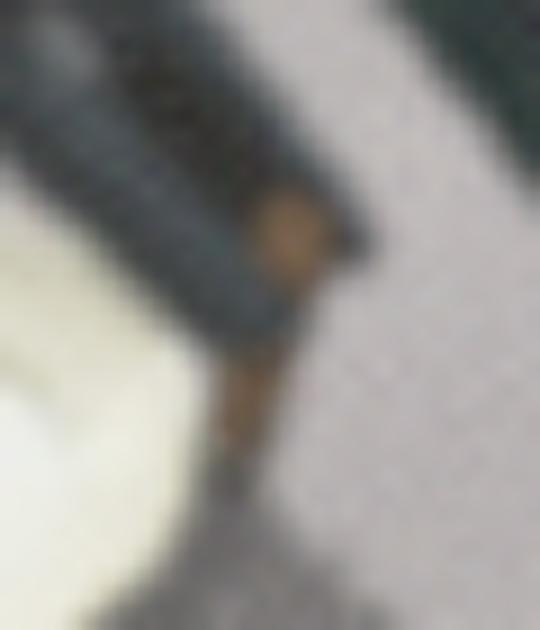

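Call:
move_arm:
  targets:
    - [0,[0,0,0],[0,0,0]]
    - [0,[0,0,0],[0,0,0]]
    - [0,[0,0,20],[0,0,0]]
    - [0,[0,0,20],[0,0,0]]
    - [0,[0,0,0],[-1.1,6.1,0]]
    - [0,[0,0,0],[-1.1,6.1,0]]
    - [0,[0,0,0],[-1.1,6.1,0]]
    - [0,[0,0,0],[0,0,0]]
    - [0,[0,0,0],[0,0,0]]
  grip_force: 15

```text
time_s: 22.95
tcp_pos: [0.5961, 0.105, 0.1216]
orientation: [[0.178, -0.438, -0.881], [-0.984, -0.076, -0.161], [0.004, 0.896, -0.444]]
contact_force: [-0.6, 0.3, -0.9]
opening: 0.135
```

Run:
```python
from h import *
delta()
s=grab('side','s13');crop(s,'c',205,195,245,250,11)
for b in(75,80,85,90,95):
  d=np.array([-np.cos(np.radians(b))*.9855,-np.cos(np.radians(b))*.17,np.sin(np.radians(b))])
  st=get_state();A=st['tcp_pos']+.0035*st['orientation'][:,2];print(b,[((proj(s,A-k*d)-[205,195])*11).round() for k in(.0,.04,.066,.082)])
```

```text
p [0.5961 0.105  0.1216] q [ 0.15  0.87  1.44 -0.03  1.94  1.55] F [-0.6  0.3 -0.9] op 12.3
75 [array([272., 308.]), array([261., 372.]), array([254., 412.]), array([250., 437.])]
80 [array([272., 308.]), array([270., 379.]), array([269., 423.]), array([268., 449.])]
85 [array([272., 308.]), array([279., 384.]), array([283., 432.]), array([286., 461.])]
90 [array([272., 308.]), array([288., 390.]), array([298., 441.]), array([304., 472.])]
95 [array([272., 308.]), array([297., 394.]), array([313., 449.]), array([322., 481.])]
```

View pics/c.png

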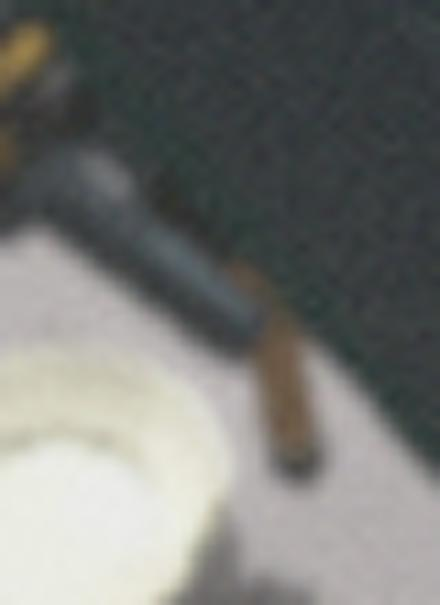

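Call:
move_arm:
  targets:
    - [0,[0,0,-15],[0,0,0]]
    - [0,[0,0,-15],[0,0,0]]
    - [0,[0,0,-4],[0,0,0]]
    - [0,[0,0,-2],[0,0,0]]
    - [0,[0,0,-2],[0,0,0]]
    - [0,[0,0,0],[0,0,0]]
    - [0,[0,0,0],[0,0,0]]
    - [0,[0,0,0],[0,0,0]]

```text
time_s: 23.8
tcp_pos: [0.5959, 0.1049, 0.0834]
orientation: [[0.178, -0.436, -0.882], [-0.984, -0.075, -0.161], [0.004, 0.897, -0.442]]
contact_force: [-0.2, -0.3, -0.3]
opening: 0.137
```

Call:
move_arm:
  targets:
    - [0,[0,0,-1.5],[0,0,0]]
    - [0,[0,0,-1],[0,0,0]]
    - [0,[0,0,0],[0,0,0]]
    - [0,[0,0,0],[0,0,0]]

```text
time_s: 24.2
tcp_pos: [0.5957, 0.1049, 0.0806]
orientation: [[0.178, -0.435, -0.883], [-0.984, -0.075, -0.161], [0.004, 0.897, -0.441]]
contact_force: [-1.1, 0.3, -0.4]
opening: 0.142
```

Call:
move_arm:
  targets:
    - [0,[0,0,-1.5],[0,0,0]]
    - [0,[0,0,0],[0,0,0]]
    - [0,[0,0,0],[0,0,0]]

```text
time_s: 24.5
tcp_pos: [0.5959, 0.1049, 0.0797]
orientation: [[0.178, -0.435, -0.883], [-0.984, -0.075, -0.161], [0.004, 0.897, -0.441]]
contact_force: [0.2, -1.1, 5.3]
opening: 0.143
```

Call:
move_arm:
  targets:
    - [0,[0,0,-1.5],[0,0,0]]
    - [0,[0,0,0],[0,0,0]]
    - [0,[0,0,0],[0,0,0]]

```text
time_s: 24.8
tcp_pos: [0.5961, 0.105, 0.0796]
orientation: [[0.178, -0.434, -0.883], [-0.984, -0.075, -0.161], [0.004, 0.898, -0.44]]
contact_force: [-0.5, -0.2, 16.2]
opening: 0.142
```

Call:
move_arm:
  targets:
    - [0,[0,0,30],[0,0,0]]
    - [0,[0,0,40],[0,0,0]]
    - [0,[0,0,40],[0,0,0]]
    - [0,[0,0,40],[0,0,0]]
    - [0,[0,0,40],[0,0,0]]
    - [0,[0,0,40],[0,0,0]]
    - [0,[-8,10,0],[0,0,0]]
    - [0,[-8,20,0],[0,0,0]]
    - [0,[-8,20,0],[0,0,0]]
    - [0,[-8,20,0],[0,0,0]]
    - [0,[-8,20,0],[0,0,0]]
    - [0,[0,0,0],[0,0,0]]

```text
time_s: 26.0
tcp_pos: [0.5544, 0.1978, 0.307]
orientation: [[0.18, -0.434, -0.883], [-0.984, -0.076, -0.163], [0.003, 0.898, -0.44]]
contact_force: [0.3, -1.6, -0.4]
opening: 0.144
```

Run:
```python
from h import *
delta([.519,.3145,.31]);print(get_state()['orientation'].round(3).tolist())
```

```text
p [0.5544 0.1978 0.307 ] q [0.27 0.62 1.48 0.09 2.15 1.66] F [ 0.3 -1.6 -0.4] op 13.1
 shift mm [-35.4 116.7   3. ]
[[0.18, -0.434, -0.883], [-0.984, -0.076, -0.163], [0.003, 0.898, -0.44]]
```

Call:
move_arm:
  targets:
    - [0,[-6,20,0],[0,0,-3]]
    - [0,[-6,20,0],[0,0,-3]]
    - [0,[-6,20,0],[0,0,-3]]
    - [0,[-6,20,0],[0,0,-3]]
    - [0,[-6,20,0],[0,0,-3]]
    - [0,[-5,16,0],[0,0,-3]]
    - [0,[0,0,0],[0,0,0]]
    - [0,[0,0,0],[0,0,0]]

```text
time_s: 26.8
tcp_pos: [0.5207, 0.3105, 0.3074]
orientation: [[-0.133, -0.437, -0.89], [-0.991, 0.062, 0.118], [0.004, 0.897, -0.441]]
contact_force: [0.4, -1.0, -0.2]
opening: 0.143
```

Run:
```python
from h import *
delta([.519,.3145,.31]);st=get_state();R=st['orientation'];print(R.round(3).tolist())
s=grab('side','s14');crop(s,'c',130,190,230,300,6);A=st['tcp_pos']+.0035*R[:,2]
for k in(0,.04,.078):print(((proj(s,A-[0,0,k])-[130,190])*6).round())
s=grab('top','t14')
```

```text
p [0.5207 0.3105 0.3074] q [0.33 0.6  1.52 0.46 2.04 2.01] F [ 0.4 -1.  -0.2] op 13.0
 shift mm [-1.7  4.   2.6]
[[-0.133, -0.437, -0.89], [-0.991, 0.062, 0.118], [0.004, 0.897, -0.441]]
[308. 299.]
[327. 352.]
[344. 399.]
```

View pics/c.png

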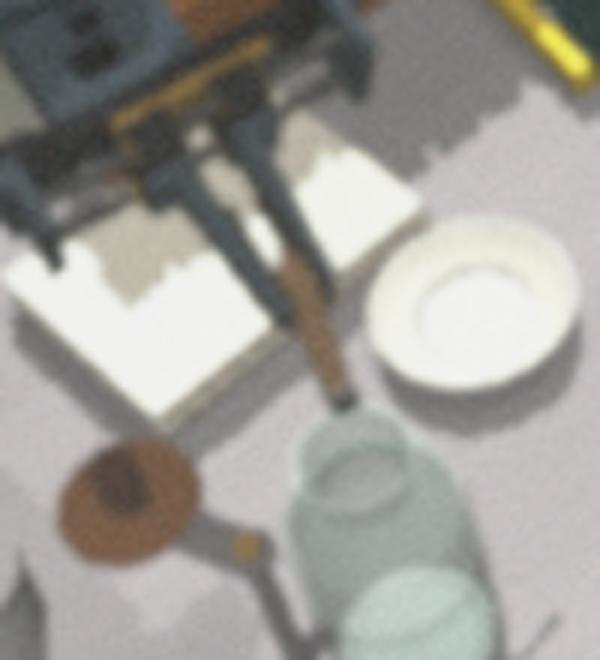

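View pics/t14.png

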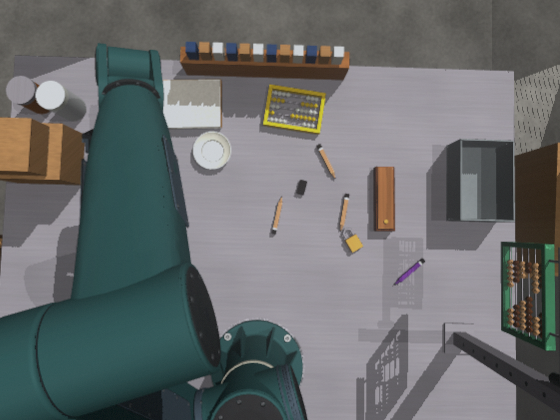

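Call:
move_arm:
  targets:
    - [0,[-1,3.5,0],[0,0,0]]
    - [0,[0,0,-15],[0,0,0]]
    - [0,[0,0,-15],[0,0,0]]
    - [0,[0,0,-15],[0,0,0]]
    - [0,[0,0,-10],[0,0,0]]
    - [0,[0,0,0],[0,0,0]]
    - [0,[0,0,0],[0,0,0]]

```text
time_s: 27.6
tcp_pos: [0.5198, 0.3144, 0.2525]
orientation: [[-0.135, -0.437, -0.889], [-0.991, 0.063, 0.12], [0.004, 0.897, -0.441]]
contact_force: [0.1, 0.0, -0.2]
opening: 0.145
```

Run:
```python
from h import *
delta([.519,.3145,.2085])
s=grab('side','s15');crop(s,'c',160,220,220,300,8)
```

```text
p [0.5198 0.3144 0.2525] q [0.33 0.66 1.54 0.45 1.98 1.98] F [ 0.1  0.  -0.2] op 13.2
 shift mm [ -0.8   0.1 -44. ]
```

View pics/c.png

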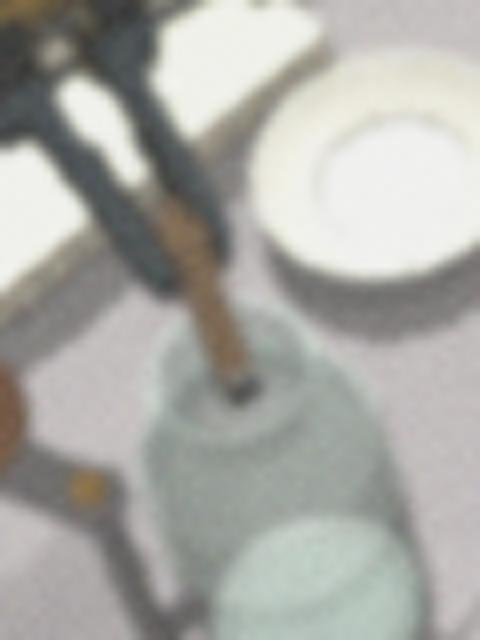

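Call:
move_arm:
  targets:
    - [0,[-1,0,-10],[0,0,0]]
    - [0,[0,0,-10],[0,0,0]]
    - [0,[0,0,-10],[0,0,0]]
    - [0,[0,0,-10],[0,0,0]]
    - [0,[0,0,0],[0,0,0]]
    - [0,[0,0,0],[0,0,0]]

```text
time_s: 28.25
tcp_pos: [0.5187, 0.3144, 0.2123]
orientation: [[-0.135, -0.436, -0.89], [-0.991, 0.063, 0.119], [0.004, 0.898, -0.441]]
contact_force: [-1.0, -0.0, 0.1]
opening: 0.139
```

Run:
```python
from h import *
delta([.519,.3145,.2085])
s=grab('side','s16');crop(s,'c',160,220,220,300,8)
```

```text
p [0.5187 0.3144 0.2123] q [0.33 0.7  1.54 0.44 1.93 1.96] F [-1.  -0.   0.1] op 12.6
 shift mm [ 0.3  0.1 -3.8]
```

View pics/c.png

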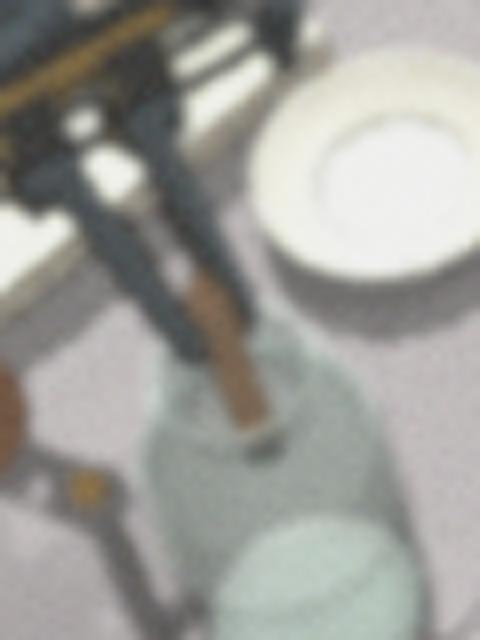

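Call:
move_arm:
  targets:
    - [40,[0,0,0],[0,0,0]]
    - [40,[0,0,0],[0,0,0]]
    - [40,[0,0,0],[0,0,0]]
    - [40,[0,0,0],[0,0,0]]
    - [40,[0,0,0],[0,0,0]]
    - [40,[0,0,0],[0,0,0]]

```text
time_s: 28.9
tcp_pos: [0.5187, 0.3144, 0.2126]
orientation: [[-0.135, -0.437, -0.889], [-0.991, 0.063, 0.12], [0.004, 0.897, -0.441]]
contact_force: [0.6, 0.5, -1.0]
opening: 0.443
```

Run:
```python
from h import *
delta()
s=grab('side','s17');crop(s,'c',160,220,220,300,8)
```

```text
p [0.5187 0.3144 0.2126] q [0.33 0.7  1.54 0.44 1.93 1.96] F [ 0.6  0.5 -1. ] op 40.4
```

View pics/c.png

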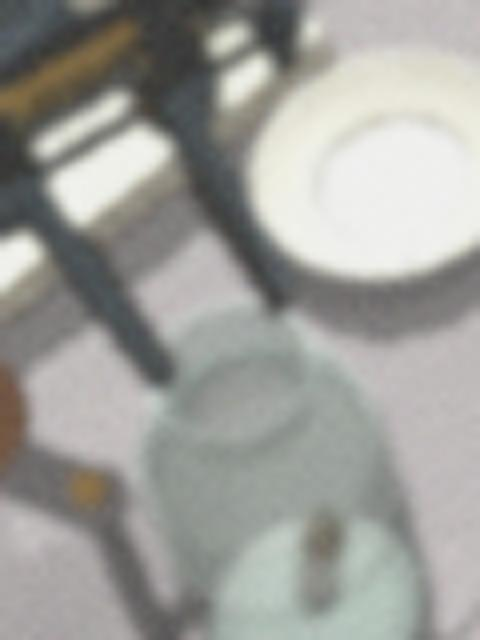

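Run:
```python
from h import *
s=load('t14');crop(s,'b',260,135,370,250,6)
```

```text
(no output)
```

View pics/b.png

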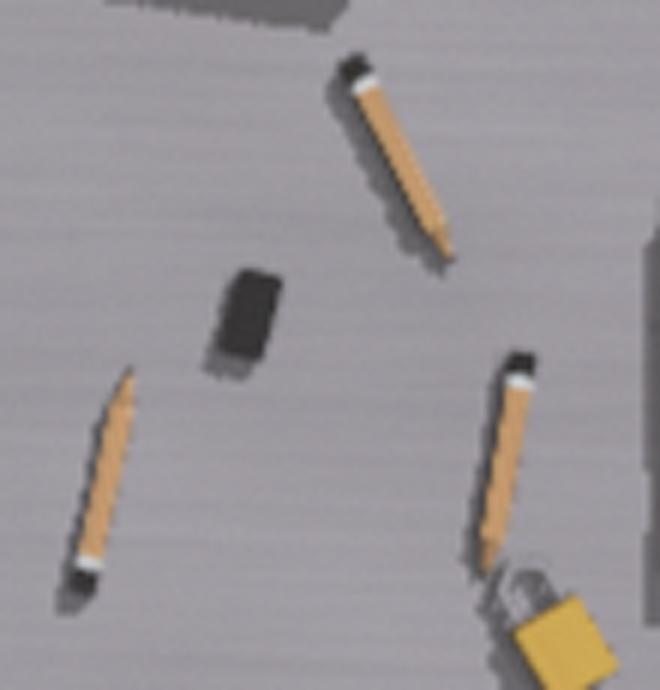

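Call:
move_arm:
  targets:
    - [40,[0,0,30],[0,0,0]]
    - [40,[0,0,40],[0,0,0]]
    - [40,[0,0,40],[0,0,0]]
    - [40,[0,-10,10],[0,0,0]]
    - [40,[0,-30,0],[0,-5,0]]
    - [40,[0,-40,0],[0,-5,0]]
    - [40,[0,-40,0],[0,-5,0]]
    - [40,[0,-40,0],[0,-5,0]]
    - [40,[0,-40,0],[0,-5,0]]
    - [40,[0,-40,0],[0,-5,0]]
    - [40,[0,0,0],[0,0,0]]

```text
time_s: 30.05
tcp_pos: [0.5183, 0.071, 0.3335]
orientation: [[-0.121, -0.829, -0.545], [-0.991, 0.066, 0.12], [-0.064, 0.555, -0.83]]
contact_force: [1.2, -0.7, -0.1]
opening: 0.441
```

Run:
```python
from h import *
s=load('t14');f=lambda u,v:(u/6+260,v/6+135)
# edges
for n,a,b in (('B',(347,74),(447,262)),('C',(120,372),(76,596)),('D',(515,362),(480,548))):
    pass
delta()
```

```text
p [0.5183 0.071  0.3335] q [0.02 0.25 1.77 0.14 1.69 1.67] F [ 1.2 -0.7 -0.1] op 40.2
```

```bash
cat > m.py <<'E'
from h import *
def pen(s,f,rubber,tip,zr=.010,zt=.0065):
    r=atz(s,*f(*rubber),zr);t=atz(s,*f(*tip),zt);d=(t-r)[:2];L=np.linalg.norm(d);d/=L
    c=(r+t)[:2]/2;return c,d,L,np.degrees(np.arctan2(d[1],d[0]))
E
python3 - <<'E'
from m import *
s=load('t14');f=lambda u,v:(u/6+260,v/6+135)
for n,a,b in (('B',(353,62),(452,262)),('C',(82,588),(129,368)),('D',(520,356),(485,574))):
    c,d,L,an=pen(s,f,a,b);print(n,c.round(4),d.round(3),L.round(4),an.round(1),'grasp+36',(c+.036*d).round(4),'jaw',round(an+90,1))
th=-63.4
d=np.array([np.cos(np.radians(th-90)),np.sin(np.radians(th-90)),0]);ax=np.cross(d,[0,0,1])
delta(None,Ro.from_rotvec(-10*ax,degrees=True).as_matrix()@down(th))
E
```

```text
B [ 0.6326 -0.2013] [-0.885 -0.466] 0.1166 -152.2 grasp+36 [ 0.6008 -0.2181] jaw -62.2
C [ 0.4635 -0.051 ] [ 0.983 -0.181] 0.1165 -10.4 grasp+36 [ 0.4989 -0.0575] jaw 79.6
D [ 0.4759 -0.2565] [-0.991  0.135] 0.1145 172.2 grasp+36 [ 0.4402 -0.2517] jaw 262.2
p [0.5183 0.071  0.3335] q [0.02 0.25 1.77 0.14 1.69 1.67] F [ 1.2 -0.7 -0.1] op 40.2
 turn deg [  4.07 -44.26  30.5 ] 53.9
```

Call:
move_arm:
  targets:
    - [45,[10,-36,-15],[0.6,-6.3,4.4]]
    - [45,[10,-36,-15],[0.6,-6.3,4.4]]
    - [45,[10,-36,-15],[0.6,-6.3,4.4]]
    - [45,[10,-36,-15],[0.6,-6.3,4.4]]
    - [45,[10,-36,-15],[0.6,-6.3,4.4]]
    - [45,[10,-36,-15],[0.6,-6.3,4.4]]
    - [45,[10,-36,-15],[0.6,-6.3,4.1]]
    - [45,[10,-36,-15],[0,0,0]]
    - [45,[0,0,-30],[0,0,0]]
    - [45,[0,0,-30],[0,0,0]]
    - [45,[0,0,0],[0,0,0]]
    - [45,[0,0,0],[0,0,0]]

```text
time_s: 31.25
tcp_pos: [0.5986, -0.2132, 0.1526]
orientation: [[0.45, -0.881, 0.147], [-0.893, -0.444, 0.075], [-0.001, -0.166, -0.986]]
contact_force: [-0.4, -0.2, -0.2]
opening: 0.491
```

Run:
```python
from h import *
th=-62.8
d=np.array([np.cos(np.radians(th-90)),np.sin(np.radians(th-90)),0]);ax=np.cross(d,[0,0,1])
delta([.600,-.2185,.016],Ro.from_rotvec(-10*ax,degrees=True).as_matrix()@down(th))
s=grab('side','s18');crop(s,'c',240,150,350,240,7);s=grab('top','t18');crop(s,'d',260,135,370,250,6)
```

```text
p [ 0.5986 -0.2132  0.1526] q [-0.43  0.33  1.96  0.19  0.76  0.54] F [-0.4 -0.2 -0.2] op 44.8
 shift mm [   1.4   -5.3 -136.6]
 turn deg [ 0.17 -0.44  0.46] 0.7
```

View pics/c.png

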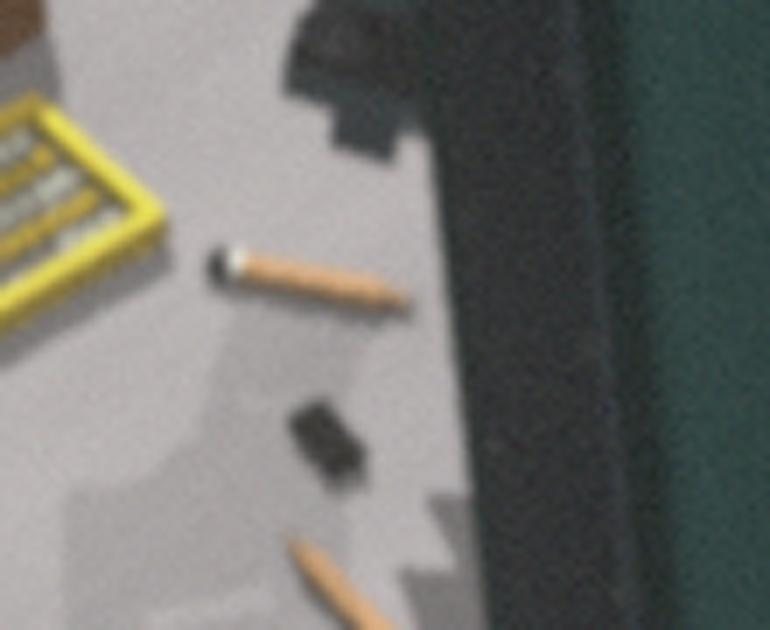

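View pics/d.png

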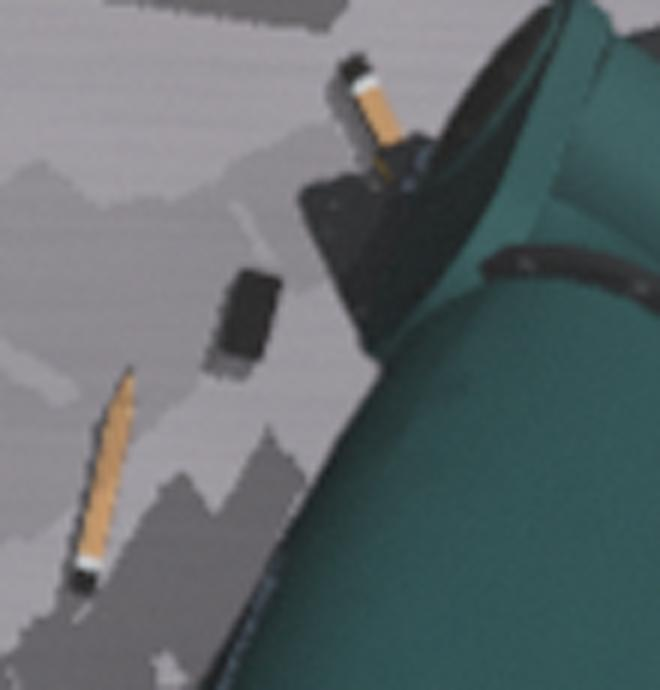

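Run:
```python
from m import *
s=load('s18');f=lambda u,v:(u/7+240,v/7+150)
c,d,L,an=pen(s,f,(212,268),(412,306),.0065,.0065);print(c,L,an,c+.037*d)
```

```text
[ 0.63332827 -0.19512879] 0.11437290202750161 -152.0110730317582 [ 0.60065585 -0.21249292]
```

Call:
move_arm:
  targets:
    - [45,[1,-2,-40],[0,0,0]]
    - [45,[0,0,-40],[0,0,0]]
    - [45,[0,0,-35],[0,0,0]]
    - [45,[0,0,-14],[0,0,0]]
    - [45,[0,0,-10],[0,0,0]]
    - [45,[0,0,0],[0,0,0]]
    - [20,[0,0,0],[0,0,0]]
    - [0,[0,0,0],[0,0,0]]
    - [0,[0,0,0],[0,0,0]]
    - [0,[0,0,0],[0,0,0]]
    - [0,[0,0,0],[0,0,0]]
  grip_force: 20

```text
time_s: 32.45
tcp_pos: [0.6, -0.2157, 0.0142]
orientation: [[0.45, -0.881, 0.149], [-0.893, -0.444, 0.074], [0.001, -0.167, -0.986]]
contact_force: [-2.1, 0.0, 6.2]
opening: 0.137
```

Call:
move_arm:
  targets:
    - [0,[0,0,30],[0,0,0]]
    - [0,[0,0,40],[0,0,0]]
    - [0,[0,0,40],[0,0,-7.8]]
    - [0,[0,0,20],[0,0,-7.8]]
    - [0,[-4,40,0],[0,0,-7.8]]
    - [0,[-4,40,0],[0,0,-7.8]]
    - [0,[-4,40,0],[0,0,-7.8]]
    - [0,[-4,40,0],[0,0,0]]
    - [0,[-4,40,0],[0,0,0]]
    - [0,[-4,40,0],[0,0,0]]
    - [0,[-4,40,0],[0,0,0]]
    - [0,[0,0,0],[0,0,0]]

```text
time_s: 33.65
tcp_pos: [0.5727, 0.0553, 0.1436]
orientation: [[-0.167, -0.972, 0.163], [-0.986, 0.165, -0.028], [0.0, -0.165, -0.986]]
contact_force: [-0.3, -0.6, -0.1]
opening: 0.137
```

Call:
move_arm:
  targets:
    - [0,[0,0,0],[1.7,8.1,0]]
    - [0,[0,0,0],[1.7,8.1,0]]
    - [0,[0,0,0],[1.7,8.1,0]]
    - [0,[0,0,0],[1.7,8.1,0]]
    - [0,[0,0,0],[1.7,8.1,0]]
    - [0,[0,0,0],[1.7,8.1,0]]
    - [0,[0,0,0],[1.7,8.1,0]]
    - [0,[0,0,0],[1.7,8.1,0]]
    - [0,[0,0,0],[1.7,8.1,0]]
    - [0,[0,0,0],[1.7,8.1,0]]
    - [0,[0,0,0],[0,0,0]]
    - [0,[0,0,0],[0,0,0]]

```text
time_s: 34.85
tcp_pos: [0.5733, 0.0515, 0.1427]
orientation: [[-0.201, -0.291, -0.935], [-0.979, 0.025, 0.202], [-0.036, 0.956, -0.29]]
contact_force: [-0.2, -0.6, -1.0]
opening: 0.137
```

Run:
```python
from h import *
delta();st=get_state();R=st['orientation'];print(R.round(3).tolist())
s=grab('side','s19');A=st['tcp_pos']+.0035*R[:,2];c=proj(s,A).astype(int);crop(s,'c',c[0]-45,c[1]-40,c[0]+45,c[1]+50,7)
for k in(0,.05,.097):print(((proj(s,A-[0,0,k])-c+[45,40])*7).round())
```

```text
p [0.5733 0.0515 0.1427] q [-0.03  0.87  1.49  0.2   2.05  1.68] F [-0.2 -0.6 -1. ] op 12.5
[[-0.201, -0.291, -0.935], [-0.979, 0.025, 0.202], [-0.036, 0.956, -0.29]]
[320. 283.]
[329. 350.]
[338. 409.]
```

View pics/c.png

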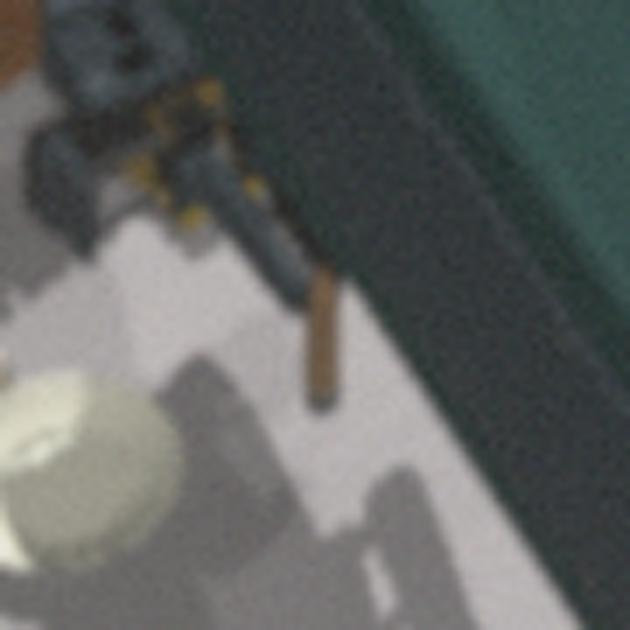

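Call:
move_arm:
  targets:
    - [0,[0,0,-20],[0,0,0]]
    - [0,[0,0,-18],[0,0,0]]
    - [0,[0,0,-4],[0,0,0]]
    - [0,[0,0,0],[0,0,0]]
    - [0,[0,0,0],[0,0,0]]

```text
time_s: 35.4
tcp_pos: [0.5734, 0.0519, 0.1018]
orientation: [[-0.2, -0.289, -0.936], [-0.979, 0.024, 0.202], [-0.036, 0.957, -0.288]]
contact_force: [0.1, -0.1, 0.7]
opening: 0.14
```

Call:
move_arm:
  targets:
    - [0,[0,0,-2],[0,0,0]]
    - [0,[0,0,-2],[0,0,0]]
    - [0,[0,0,0],[0,0,0]]
    - [0,[0,0,0],[0,0,0]]

```text
time_s: 35.8
tcp_pos: [0.5737, 0.0519, 0.0989]
orientation: [[-0.2, -0.288, -0.936], [-0.979, 0.024, 0.202], [-0.036, 0.957, -0.287]]
contact_force: [-0.2, -0.3, 8.7]
opening: 0.137
```

Call:
move_arm:
  targets:
    - [0,[0,0,30],[0,0,0]]
    - [0,[0,0,45],[0,0,0]]
    - [0,[0,0,45],[0,0,0]]
    - [0,[0,0,45],[0,0,0]]
    - [0,[0,0,45],[0,0,0]]
    - [0,[0,0,20],[0,0,0]]
    - [0,[-10,30,0],[0,0,0]]
    - [0,[-10,35,0],[0,0,0]]
    - [0,[-10,35,0],[0,0,0]]
    - [0,[-10,35,0],[0,0,0]]
    - [0,[-10,35,0],[0,0,0]]
    - [0,[-5,35,0],[0,0,0]]

```text
time_s: 37.0
tcp_pos: [0.5174, 0.2582, 0.3272]
orientation: [[-0.2, -0.288, -0.936], [-0.979, 0.025, 0.202], [-0.035, 0.957, -0.287]]
contact_force: [0.3, -0.3, -0.6]
opening: 0.14
```

Run:
```python
from h import *
delta([.5136,.315,.33],down(0));print(get_state()['orientation'].round(3).tolist())
```

```text
p [0.5174 0.2582 0.3272] q [0.23 0.6  1.56 0.52 2.16 1.98] F [ 0.3 -0.3 -0.6] op 12.8
 shift mm [-3.8 56.8  2.8]
 turn deg [ 50.44 -64.86  84.64] 118.0
[[-0.2, -0.288, -0.936], [-0.979, 0.025, 0.202], [-0.035, 0.957, -0.287]]
```

Call:
move_arm:
  targets:
    - [0,[-2,29,0],[0,0,0]]
    - [0,[-2,28,0],[0,0,0]]
    - [0,[0,0,-20],[0,0,0]]
    - [0,[0,0,-20],[0,0,0]]
    - [0,[0,0,0],[0,0,0]]
    - [0,[0,0,0],[0,0,0]]

```text
time_s: 37.6
tcp_pos: [0.5143, 0.313, 0.2869]
orientation: [[-0.201, -0.287, -0.936], [-0.979, 0.025, 0.203], [-0.034, 0.958, -0.286]]
contact_force: [-0.2, -1.1, 0.5]
opening: 0.136
```

Run:
```python
from h import *
delta([.5136,.315,.33])
s=grab('side','s20');crop(s,'c',150,200,230,300,7)
s=grab('top','t20')
```

```text
p [0.5143 0.313  0.2869] q [0.3  0.66 1.54 0.58 2.1  2.01] F [-0.2 -1.1  0.5] op 12.4
 shift mm [-0.7  2.  43.1]
```

View pics/c.png

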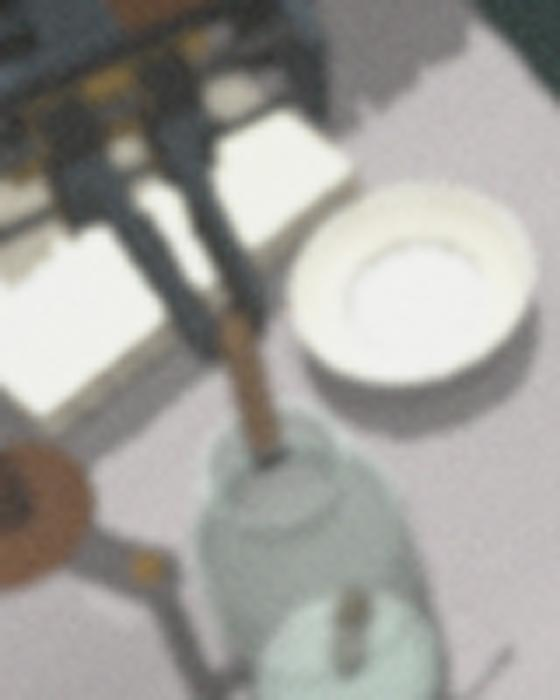

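Run:
```python
from h import *
s=load('s20');f=lambda u,v:(u/7+150,v/7+200)
print(atz(s,*f(268,458),.189)); s=load('s16');f=lambda u,v:(u/8+160,v/8+220);print(atz(s,*f(263,448),.131))
```

```text
[0.51810443 0.31704606 0.189     ]
[0.51707258 0.31550369 0.131     ]
```

Call:
move_arm:
  targets:
    - [0,[0,0,-15],[0,0,0]]
    - [0,[0,0,-15],[0,0,0]]
    - [0,[0,0,-15],[0,0,0]]
    - [0,[0,0,-15],[0,0,0]]
    - [0,[0,0,-12],[0,0,0]]
    - [0,[0,0,0],[0,0,0]]
    - [0,[0,0,0],[0,0,0]]

```text
time_s: 38.4
tcp_pos: [0.5144, 0.3139, 0.2155]
orientation: [[-0.2, -0.289, -0.936], [-0.979, 0.024, 0.202], [-0.035, 0.957, -0.288]]
contact_force: [-0.4, 0.8, -0.5]
opening: 0.139
```

Run:
```python
from h import *
delta()
s=grab('side','s21');crop(s,'c',150,200,230,300,7)
```

```text
p [0.5144 0.3139 0.2155] q [0.3  0.75 1.54 0.55 2.02 1.96] F [-0.4  0.8 -0.5] op 12.7
```

View pics/c.png

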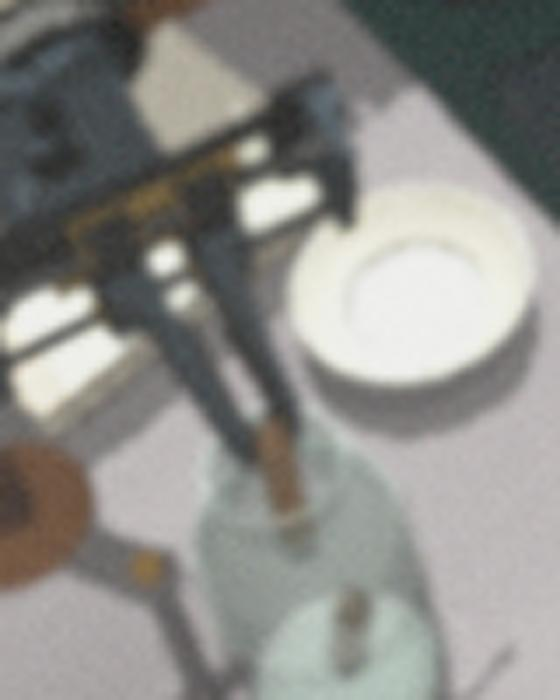

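Inside the neck, no contact forces. Release, look, then retreat.

Call:
move_arm:
  targets:
    - [40,[0,0,0],[0,0,0]]
    - [40,[0,0,0],[0,0,0]]
    - [40,[0,0,0],[0,0,0]]
    - [40,[0,0,0],[0,0,0]]
    - [40,[0,0,0],[0,0,0]]
    - [40,[0,0,20],[0,0,0]]
    - [40,[0,0,40],[0,0,0]]
    - [40,[0,0,40],[0,0,0]]
    - [40,[0,-10,20],[0,0,0]]
    - [40,[0,-40,0],[0,-5,0]]
    - [40,[0,-40,0],[0,-5,0]]
    - [40,[0,0,0],[0,0,0]]

```text
time_s: 39.65
tcp_pos: [0.5147, 0.2204, 0.3379]
orientation: [[-0.193, -0.456, -0.869], [-0.979, 0.026, 0.204], [-0.071, 0.89, -0.451]]
contact_force: [-0.1, 1.2, 0.7]
opening: 0.43
```

Run:
```python
from h import *
delta()
s=grab('side','s22');crop(s,'c',150,220,230,310,7)
s=grab('top','t22')
```

```text
p [0.5147 0.2204 0.3379] q [0.19 0.5  1.61 0.43 2.06 1.9 ] F [-0.1  1.2  0.7] op 39.2
```

View pics/c.png

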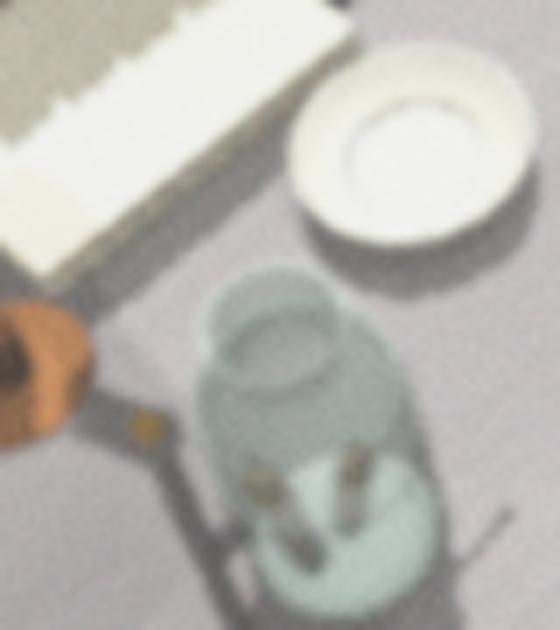

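View pics/t22.png

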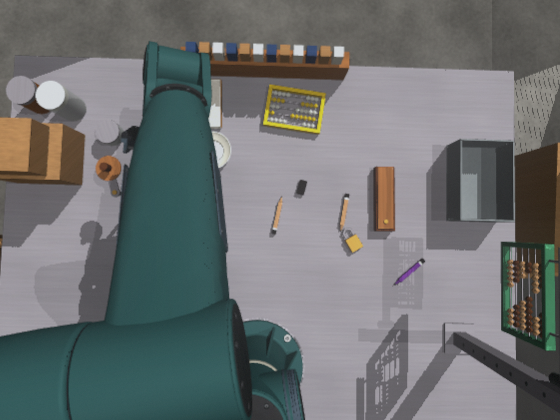

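Call:
move_arm:
  targets:
    - [45,[0,-20,0],[-1.7,-7.9,0]]
    - [45,[0,-20,0],[-1.7,-7.9,0]]
    - [45,[0,-20,0],[-1.7,-7.9,0]]
    - [45,[0,-20,0],[-1.7,-7.9,0]]
    - [45,[0,-20,0],[-1.7,-7.9,0]]
    - [45,[0,-20,0],[-1.7,-7.9,0]]
    - [45,[0,-20,0],[-1.7,-7.9,0]]
    - [45,[0,-20,0],[-1.7,-7.9,0]]
    - [45,[0,-20,0],[-1.7,-7.9,0]]
    - [45,[0,0,0],[0,0,7.9]]
    - [45,[0,0,0],[0,0,7.9]]
    - [45,[0,0,0],[0,0,7.9]]

```text
time_s: 40.95
tcp_pos: [0.5139, 0.0447, 0.3354]
orientation: [[0.276, -0.949, 0.153], [-0.961, -0.272, 0.048], [-0.003, -0.16, -0.987]]
contact_force: [-0.2, 0.2, 0.1]
opening: 0.495
```

Call:
move_arm:
  targets:
    - [45,[0,-8,-10],[0,0,7.9]]
    - [45,[0,-8,-10],[0,0,7.9]]
    - [45,[0,-8,-10],[0,0,7.9]]
    - [45,[0,-8,-10],[0,0,7.9]]
    - [45,[0,-8,-10],[0,0,7.9]]
    - [45,[0,-8,-10],[0,0,7.9]]
    - [45,[0,-8,-10],[0,0,7.9]]
    - [45,[0,-8,-10],[0,0,7.9]]
    - [45,[0,-8,-10],[0,0,7.9]]
    - [45,[0,-8,-10],[0,0,7.9]]
    - [45,[0,0,-10],[0,0,7.9]]
    - [45,[0,0,-10],[0,0,7.9]]

```text
time_s: 42.15
tcp_pos: [0.5142, -0.0355, 0.2147]
orientation: [[0.935, 0.35, -0.061], [0.355, -0.923, 0.151], [-0.004, -0.163, -0.987]]
contact_force: [0.1, 0.5, -0.3]
opening: 0.496
```

Run:
```python
from h import *
th=79.6
d=np.array([np.cos(np.radians(th-90)),np.sin(np.radians(th-90)),0]);ax=np.cross(d,[0,0,1])
delta([.500,-.0565,.016],Ro.from_rotvec(-10*ax,degrees=True).as_matrix()@down(th))
```

```text
p [ 0.5142 -0.0355  0.2147] q [-0.18  0.13  2.07  0.16  1.03 -0.64] F [ 0.1  0.5 -0.3] op 45.3
 shift mm [ -14.2  -21.  -198.7]
 turn deg [ 0.6   0.38 58.79] 58.8
```

Call:
move_arm:
  targets:
    - [45,[-2,-3,-10],[0,0,7.5]]
    - [45,[-2,-3,-10],[0,0,7.5]]
    - [45,[-2,-3,-10],[0,0,7.5]]
    - [45,[-2,-3,-10],[0,0,7.5]]
    - [45,[-2,-3,-10],[0,0,7.5]]
    - [45,[-2,-3,-10],[0,0,7.5]]
    - [45,[-2,-3,-10],[0,0,7.5]]
    - [45,[0,0,-10],[0.6,0.4,6.3]]
    - [45,[0,0,0],[0,0,0]]
    - [45,[0,0,0],[0,0,0]]

```text
time_s: 43.15
tcp_pos: [0.5003, -0.0566, 0.1354]
orientation: [[0.189, 0.968, -0.167], [0.982, -0.185, 0.038], [0.006, -0.171, -0.985]]
contact_force: [0.4, -1.1, -0.7]
opening: 0.492
```

Run:
```python
from m import *
th=79.6
d=np.array([np.cos(np.radians(th-90)),np.sin(np.radians(th-90)),0]);ax=np.cross(d,[0,0,1])
delta([.500,-.0565,.0135],Ro.from_rotvec(-10*ax,degrees=True).as_matrix()@down(th))
s=grab('side','s23');crop(s,'c',220,170,330,260,7);
```

```text
p [ 0.5003 -0.0566  0.1354] q [-0.16  0.27  2.08  0.01  0.96 -1.55] F [ 0.4 -1.1 -0.7] op 44.9
 shift mm [-3.000e-01  1.000e-01 -1.219e+02]
 turn deg [-0.32  0.21  0.48] 0.6
```

View pics/c.png

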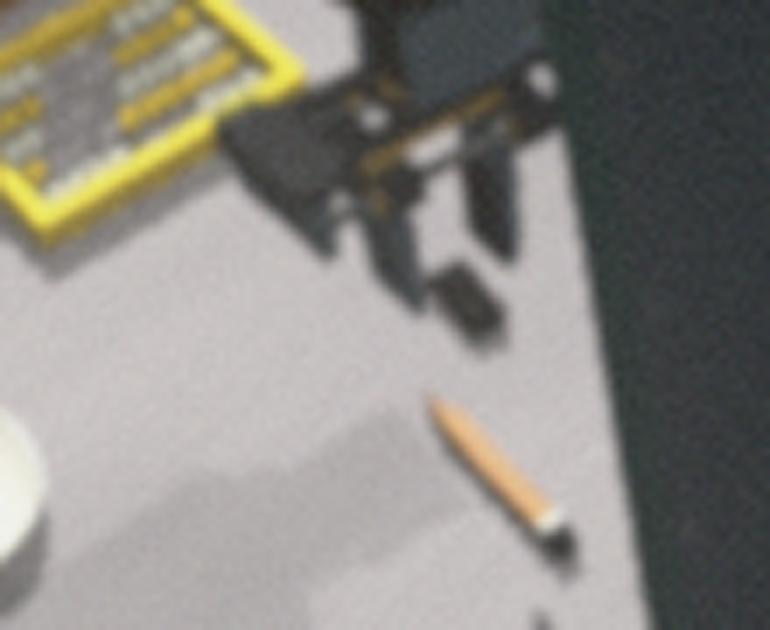

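Run:
```python
from m import *
s=load('s23');f=lambda u,v:(u/7+220,v/7+170)
c,d,L,an=pen(s,f,(567,550),(433,397),.0065,.0065);print(c,L,an,c+.037*d)
```

```text
[ 0.46336082 -0.04989946] 0.11645770847468334 -12.02384995423035 [ 0.49954908 -0.05760726]
```

Call:
move_arm:
  targets:
    - [40,[0,0,-40],[0,0,0]]
    - [40,[0,0,-40],[0,0,0]]
    - [40,[0,0,-25],[0,0,0]]
    - [40,[0,0,-11],[0,0,0]]
    - [40,[0,0,-6],[0,0,0]]
    - [40,[0,0,0],[0,0,0]]
    - [20,[0,0,0],[0,0,0]]
    - [0,[0,0,0],[0,0,0]]
    - [0,[0,0,0],[0,0,0]]
    - [0,[0,0,0],[0,0,0]]
    - [0,[0,0,0],[0,0,0]]
  grip_force: 20

```text
time_s: 44.3
tcp_pos: [0.5006, -0.0572, 0.0141]
orientation: [[0.186, 0.969, -0.165], [0.983, -0.182, 0.037], [0.006, -0.169, -0.986]]
contact_force: [-0.7, -0.1, 7.9]
opening: 0.138
```

Call:
move_arm:
  targets:
    - [0,[0,0,30],[0,0,0]]
    - [0,[0,0,40],[0,0,0]]
    - [0,[0,0,40],[0,0,0]]
    - [0,[0,0,30],[0,0,-7.9]]
    - [0,[4,5,0],[0,0,-7.9]]
    - [0,[4,5,0],[0,0,-7.9]]
    - [0,[4,5,0],[0,0,-7.9]]
    - [0,[4,5,0],[0,0,-7.9]]
    - [0,[4,5,0],[0,0,-7.9]]
    - [0,[4,5,0],[0,0,-7.9]]
    - [0,[4,5,0],[0,0,-7.9]]
    - [0,[4,5,0],[0,0,-7.9]]

```text
time_s: 45.5
tcp_pos: [0.5323, -0.017, 0.1536]
orientation: [[0.991, 0.136, -0.017], [0.137, -0.976, 0.169], [0.006, -0.17, -0.985]]
contact_force: [0.3, 0.1, -0.6]
opening: 0.138
```

Call:
move_arm:
  targets:
    - [0,[4,5,0],[0,0,-7.9]]
    - [0,[4,5,0],[0,0,-7.9]]
    - [0,[4,5,0],[0,0,-7.9]]
    - [0,[4,5,0],[0,0,-7.9]]
    - [0,[4,5,0],[0,0,-7.9]]
    - [0,[4,5,0],[0,0,-7.9]]
    - [0,[4,5,0],[0,0,-7.9]]
    - [0,[4,5,0],[0,0,-7.9]]
    - [0,[4,5,0],[0,0,-7.9]]
    - [0,[4,5,0],[0,0,-7.9]]
    - [0,[0,5,0],[0,0,-7.9]]
    - [0,[0,5,0],[0,0,-7.9]]

```text
time_s: 46.7
tcp_pos: [0.5722, 0.0431, 0.1536]
orientation: [[0.054, -0.984, 0.17], [-0.999, -0.054, 0.003], [0.006, -0.17, -0.985]]
contact_force: [-0.0, 0.6, -0.2]
opening: 0.135
```

Run:
```python
from h import *
delta();print(get_state()['orientation'].round(3).tolist())
th=-102
d=np.array([np.cos(np.radians(th-90)),np.sin(np.radians(th-90)),0]);ax=np.cross(d,[0,0,1])
delta([.573,.052,.144],Ro.from_rotvec(-10*ax,degrees=True).as_matrix()@down(th))
s=grab('side','s24');crop(s,'c',190,150,300,260,6)
```

```text
p [0.5722 0.0431 0.1536] q [ 0.04  0.22  2.11 -0.01  0.64  1.56] F [-0.   0.6 -0.2] op 12.3
[[0.054, -0.984, 0.17], [-0.999, -0.054, 0.003], [0.006, -0.17, -0.985]]
p [0.5722 0.0431 0.1536] q [ 0.04  0.22  2.11 -0.01  0.64  1.56] F [-0.   0.6 -0.2] op 12.3
 shift mm [ 0.8  8.9 -9.6]
 turn deg [  0.33  -0.23 -15.07] 15.1
```

View pics/c.png

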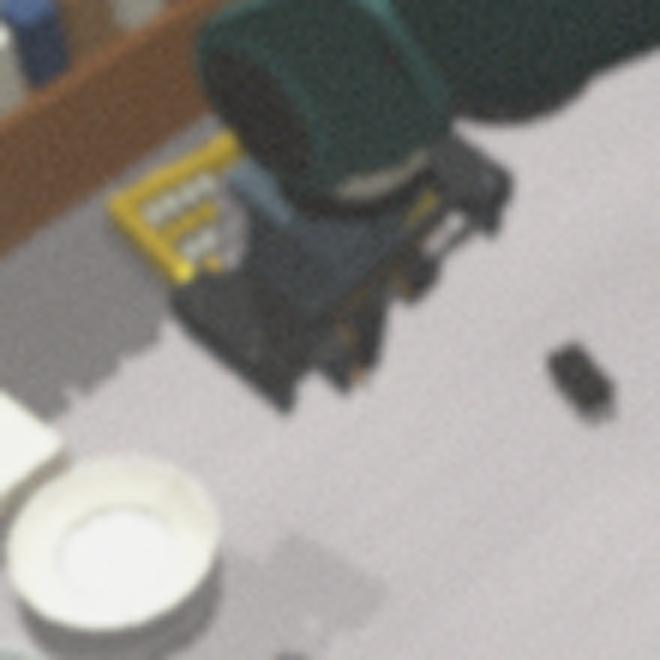

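Pencil still held (wood visible between tips). Yaw the rest, then tilt.

Call:
move_arm:
  targets:
    - [0,[0,4,-5],[0,0,-7.5]]
    - [0,[0,4,-5],[0,0,-7.5]]
    - [0,[0,0,0],[1.7,8.1,0]]
    - [0,[0,0,0],[1.7,8.1,0]]
    - [0,[0,0,0],[1.7,8.1,0]]
    - [0,[0,0,0],[1.7,8.1,0]]
    - [0,[0,0,0],[1.7,8.1,0]]
    - [0,[0,0,0],[1.7,8.1,0]]
    - [0,[0,0,0],[1.7,8.1,0]]
    - [0,[0,0,0],[1.7,8.1,0]]
    - [0,[0,0,0],[1.7,8.1,0]]
    - [0,[0,0,0],[1.7,8.1,0]]

```text
time_s: 47.95
tcp_pos: [0.573, 0.0507, 0.1438]
orientation: [[-0.199, -0.284, -0.938], [-0.98, 0.049, 0.193], [-0.009, 0.958, -0.288]]
contact_force: [-0.6, -0.5, 0.1]
opening: 0.14
```

Call:
move_arm:
  targets:
    - [0,[0,0,-15],[0,0,0]]
    - [0,[0,0,-15],[0,0,0]]
    - [0,[0,0,-8],[0,0,0]]
    - [0,[0,0,0],[0,0,0]]
    - [0,[0,0,0],[0,0,0]]

```text
time_s: 48.45
tcp_pos: [0.5726, 0.051, 0.1063]
orientation: [[-0.199, -0.29, -0.936], [-0.98, 0.055, 0.191], [-0.004, 0.956, -0.295]]
contact_force: [0.7, -0.0, -0.4]
opening: 0.137
```

Run:
```python
from h import *
delta();st=get_state();R=st['orientation'];print(R.round(3).tolist())
s=grab('side','s25');A=st['tcp_pos']+.0035*R[:,2];c=proj(s,A).astype(int);crop(s,'c',c[0]-45,c[1]-40,c[0]+45,c[1]+50,7)
for k in(0,.05,.097):print(((proj(s,A-[0,0,k])-c+[45,40])*7).round())
```

```text
p [0.5726 0.051  0.1063] q [-0.03  0.91  1.48  0.18  2.01  1.7 ] F [ 0.7 -0.  -0.4] op 12.5
[[-0.199, -0.29, -0.936], [-0.98, 0.055, 0.191], [-0.004, 0.956, -0.295]]
[321. 283.]
[330. 347.]
[339. 404.]
```

View pics/c.png

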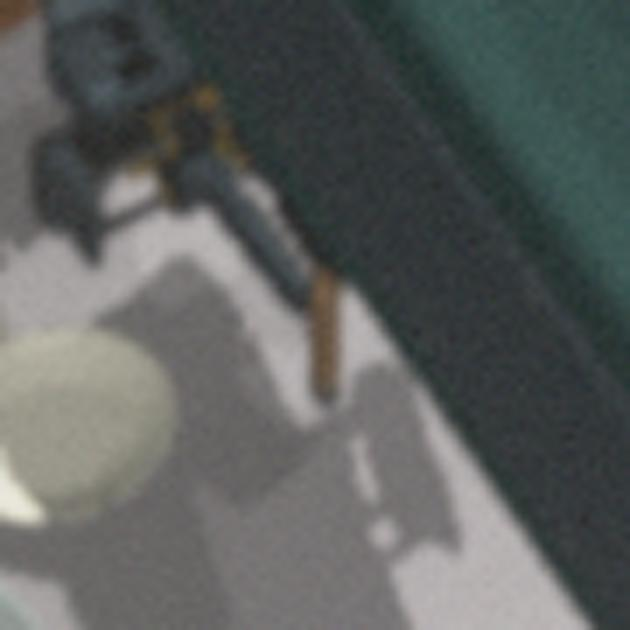

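Call:
move_arm:
  targets:
    - [0,[0,0,-4],[0,0,0]]
    - [0,[0,0,-3],[0,0,0]]
    - [0,[0,0,-1],[0,0,0]]
    - [0,[0,0,0],[0,0,0]]
    - [0,[0,0,0],[0,0,0]]

```text
time_s: 49.0
tcp_pos: [0.5724, 0.0509, 0.0978]
orientation: [[-0.199, -0.287, -0.937], [-0.98, 0.055, 0.191], [-0.004, 0.956, -0.293]]
contact_force: [0.2, 0.3, 3.7]
opening: 0.139
```

Call:
move_arm:
  targets:
    - [0,[0,0,30],[0,0,0]]
    - [0,[0,0,45],[0,0,0]]
    - [0,[0,0,45],[0,0,0]]
    - [0,[0,0,45],[0,0,0]]
    - [0,[0,0,45],[0,0,0]]
    - [0,[0,0,20],[0,0,0]]
    - [0,[-10,30,0],[0,0,0]]
    - [0,[-10,35,0],[0,0,0]]
    - [0,[-10,35,0],[0,0,0]]
    - [0,[-10,35,0],[0,0,0]]
    - [0,[-10,35,0],[0,0,0]]
    - [0,[-5,35,0],[0,0,0]]

```text
time_s: 50.2
tcp_pos: [0.5164, 0.2572, 0.3269]
orientation: [[-0.199, -0.287, -0.937], [-0.98, 0.056, 0.191], [-0.003, 0.956, -0.292]]
contact_force: [0.8, 0.2, -0.9]
opening: 0.14
```

Run:
```python
from h import *
delta([.5140,.3145,.33])
```

```text
p [0.5164 0.2572 0.3269] q [0.24 0.6  1.56 0.51 2.16 2.01] F [ 0.8  0.2 -0.9] op 12.8
 shift mm [-2.4 57.3  3.1]
```

Call:
move_arm:
  targets:
    - [0,[-1,29,0],[0,0,0]]
    - [0,[-1,29,0],[0,0,0]]
    - [0,[0,0,-20],[0,0,0]]
    - [0,[0,0,-20],[0,0,0]]
    - [0,[0,0,0],[0,0,0]]
    - [0,[0,0,0],[0,0,0]]

```text
time_s: 50.8
tcp_pos: [0.5153, 0.313, 0.2868]
orientation: [[-0.2, -0.286, -0.937], [-0.98, 0.056, 0.192], [-0.002, 0.957, -0.291]]
contact_force: [-0.2, 0.1, -0.0]
opening: 0.136
```

Run:
```python
from h import *
delta([.5140,.3145,.33])
s=grab('side','s26');crop(s,'c',150,200,230,300,7)
```

```text
p [0.5153 0.313  0.2868] q [0.3  0.66 1.54 0.57 2.1  2.04] F [-0.2  0.1 -0. ] op 12.4
 shift mm [-1.3  1.5 43.2]
```

View pics/c.png

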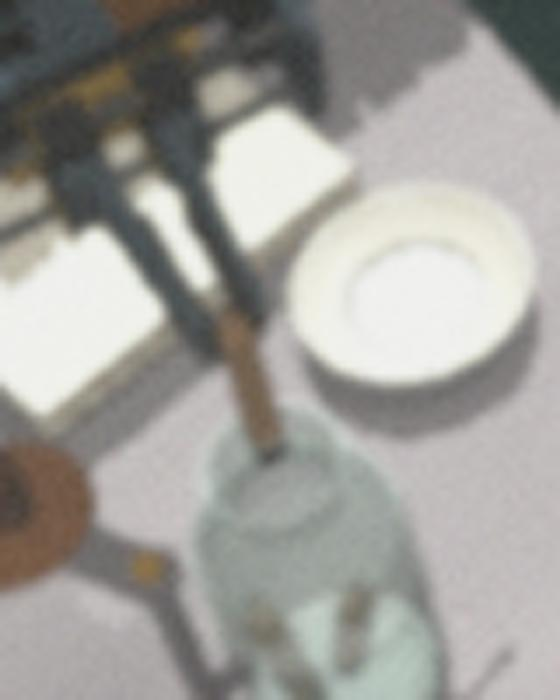

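Call:
move_arm:
  targets:
    - [0,[-1,0,-15],[0,0,0]]
    - [0,[0,0,-15],[0,0,0]]
    - [0,[0,0,-15],[0,0,0]]
    - [0,[0,0,-15],[0,0,0]]
    - [0,[0,0,-12],[0,0,0]]
    - [0,[0,0,0],[0,0,0]]
    - [0,[0,0,0],[0,0,0]]

```text
time_s: 51.55
tcp_pos: [0.5144, 0.3139, 0.2155]
orientation: [[-0.199, -0.287, -0.937], [-0.98, 0.055, 0.191], [-0.003, 0.956, -0.292]]
contact_force: [-0.3, 0.2, 0.0]
opening: 0.14
```

Run:
```python
from h import *
delta()
s=grab('side','s27');crop(s,'c',150,200,230,300,7)
```

```text
p [0.5144 0.3139 0.2155] q [0.31 0.75 1.54 0.54 2.02 1.99] F [-0.3  0.2  0. ] op 12.8
```

View pics/c.png

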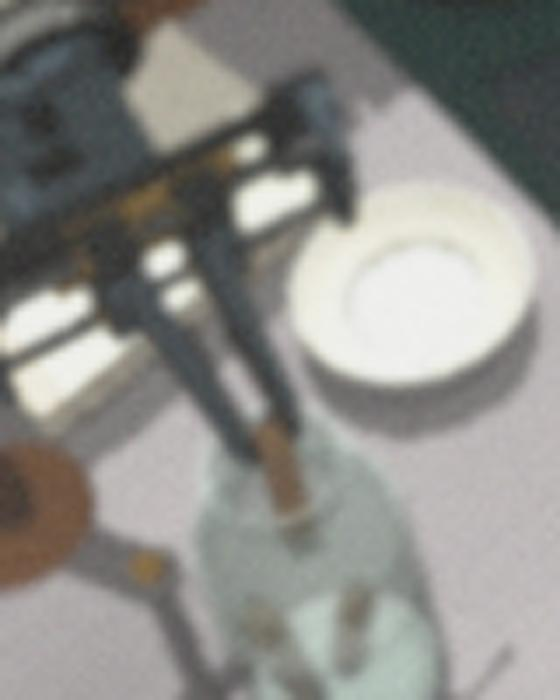

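Call:
move_arm:
  targets:
    - [40,[0,0,0],[0,0,0]]
    - [40,[0,0,0],[0,0,0]]
    - [40,[0,0,0],[0,0,0]]
    - [40,[0,0,0],[0,0,0]]
    - [40,[0,0,0],[0,0,0]]
    - [40,[0,0,20],[0,0,0]]
    - [40,[0,0,40],[0,0,0]]
    - [40,[0,0,40],[0,0,0]]
    - [40,[0,-10,20],[0,0,0]]
    - [40,[0,-40,0],[0,-5,0]]
    - [40,[0,-40,0],[0,-5,0]]
    - [40,[0,0,0],[0,0,0]]

```text
time_s: 52.8
tcp_pos: [0.5147, 0.2203, 0.3378]
orientation: [[-0.197, -0.454, -0.869], [-0.98, 0.056, 0.193], [-0.039, 0.889, -0.456]]
contact_force: [-0.1, -0.0, -0.1]
opening: 0.433
```

Run:
```python
from h import *
delta();print(get_state()['orientation'].round(3).tolist())
s=grab('side','s28');crop(s,'c',150,220,230,310,7)
s=grab('top','t28');crop(s,'d',260,135,370,250,6)
```

```text
p [0.5147 0.2203 0.3378] q [0.19 0.5  1.61 0.42 2.05 1.93] F [-0.1 -0.  -0.1] op 39.5
[[-0.197, -0.454, -0.869], [-0.98, 0.056, 0.193], [-0.039, 0.889, -0.456]]
```

View pics/c.png

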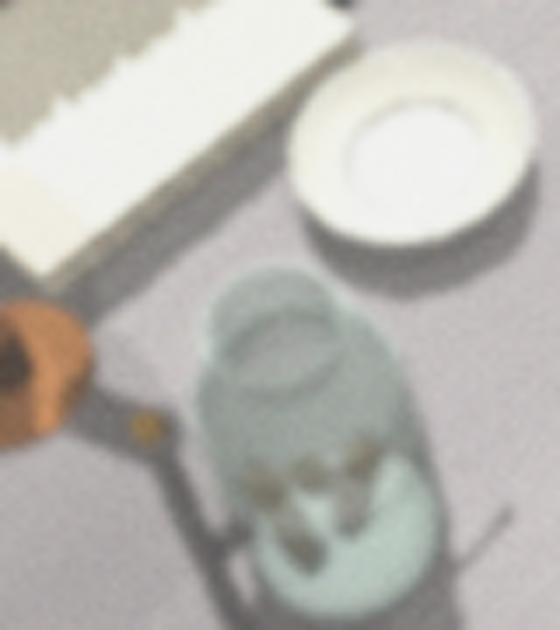

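View pics/d.png

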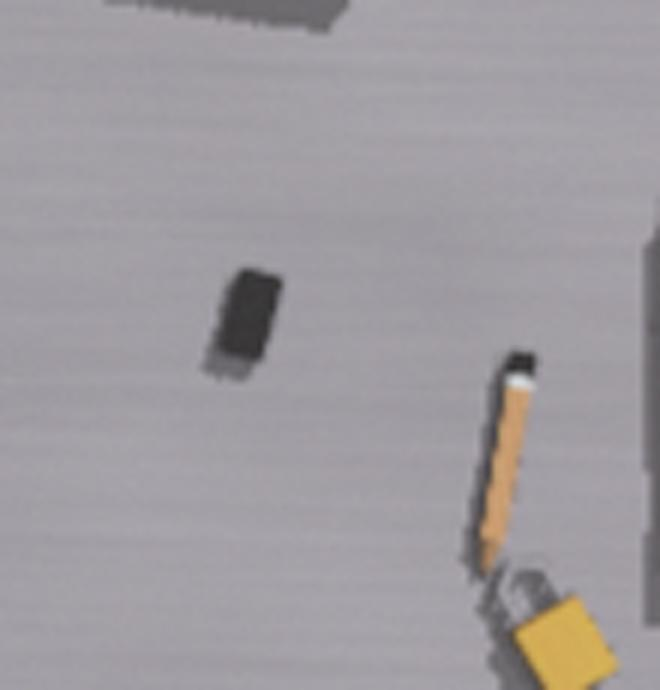

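Run:
```python
from m import *
s=load('t28');f=lambda u,v:(u/6+260,v/6+135)
c,d,L,an=pen(s,f,(521,356),(487,576));print(c,L,an, c+.0573*d-.032*d)
th=-97.8
d=np.array([np.cos(np.radians(th-90)),np.sin(np.radians(th-90)),0]);ax=np.cross(d,[0,0,1])
delta([.4495,-.252,.15],Ro.from_rotvec(-10*ax,degrees=True).as_matrix()@down(th))
```

```text
[ 0.4753949  -0.25732992] 0.11543006838152099 172.54731209341335 [ 0.45030862 -0.25404832]
p [0.5143 0.2231 0.3365] q [0.2  0.5  1.61 0.42 2.06 1.93] F [-0.3  0.  -0.5] op 40.4
 shift mm [ -64.8 -475.1 -186.5]
 turn deg [-14.03 -71.8    1.66] 73.2
```

Call:
move_arm:
  targets:
    - [40,[0,-42,0],[-1.4,-7.2,0.2]]
    - [40,[0,-42,0],[-1.4,-7.2,0.2]]
    - [40,[0,-42,0],[-1.4,-7.2,0.2]]
    - [40,[0,-42,0],[-1.4,-7.2,0.2]]
    - [40,[0,-42,0],[-1.4,-7.2,0.2]]
    - [40,[0,-42,0],[-1.4,-7.2,0.2]]
    - [40,[0,-42,0],[-1.4,-7.2,0.2]]
    - [40,[-10,-42,-20],[-1.4,-7.2,0.2]]
    - [40,[-10,-42,-30],[-1.4,-7.2,0]]
    - [40,[-20,-42,-40],[-1.4,-7,0]]
    - [40,[-20,-40,-40],[0,0,0]]
    - [40,[0,0,0],[0,0,0]]

```text
time_s: 54.1
tcp_pos: [0.458, -0.2203, 0.2169]
orientation: [[-0.141, -0.976, 0.165], [-0.99, 0.138, -0.024], [0.001, -0.167, -0.986]]
contact_force: [0.5, -0.4, 0.2]
opening: 0.436
```

Run:
```python
from m import *
th=-97.5
d=np.array([np.cos(np.radians(th-90)),np.sin(np.radians(th-90)),0]);ax=np.cross(d,[0,0,1])
delta([.4500,-.253,.15],Ro.from_rotvec(-10*ax,degrees=True).as_matrix()@down(th))
```

```text
p [ 0.458  -0.2203  0.2169] q [-0.53  0.01  2.2   0.09  0.77  1.13] F [ 0.5 -0.4  0.2] op 39.7
 shift mm [ -8.  -32.7 -66.9]
 turn deg [-0.01 -0.4   0.58] 0.7
```

Call:
move_arm:
  targets:
    - [40,[-4,-16,-20],[0,0,0]]
    - [40,[-4,-17,-20],[0,0,0.6]]
    - [40,[0,0,-40],[0,0,0]]
    - [40,[0,0,0],[0,0,0]]
    - [40,[0,0,0],[0,0,0]]

```text
time_s: 54.6
tcp_pos: [0.4542, -0.2518, 0.1414]
orientation: [[-0.126, -0.977, 0.17], [-0.992, 0.124, -0.024], [0.002, -0.171, -0.985]]
contact_force: [-0.3, 0.0, 0.7]
opening: 0.436
```

Run:
```python
from m import *
delta([.4500,-.253,.0135])
s=grab('side','s29');crop(s,'c',260,130,400,260,5);s=grab('top','t29');crop(s,'d',300,160,400,250,7)
```

```text
p [ 0.4542 -0.2518  0.1414] q [-0.59  0.16  2.21  0.13  0.62  1.01] F [-0.3  0.   0.7] op 39.8
 shift mm [  -4.2   -1.2 -127.9]
```

View pics/c.png

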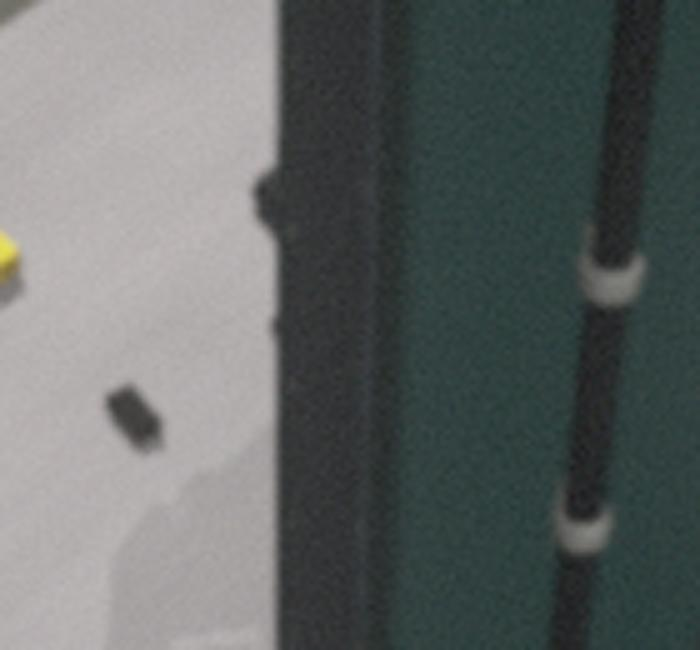

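View pics/d.png

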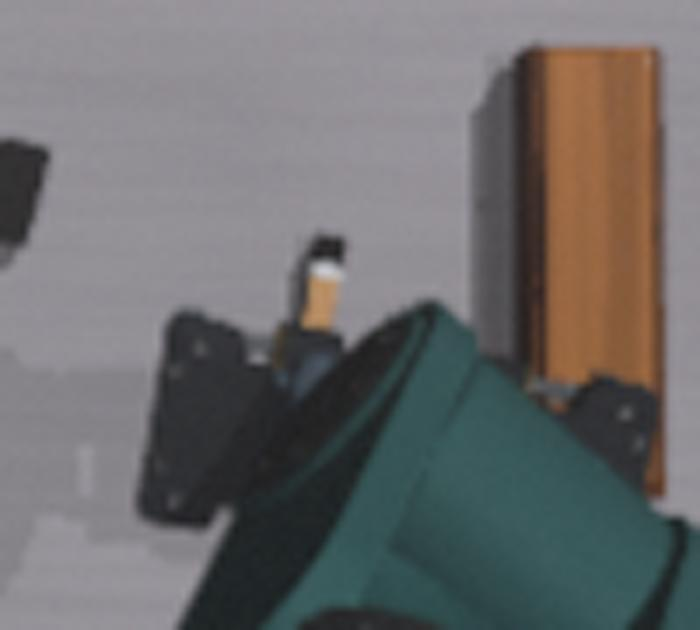

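Call:
move_arm:
  targets:
    - [40,[0,0,-40],[0,0,0]]
    - [40,[-1,-1,-40],[0,0,0]]
    - [40,[0,0,-25],[0,0,0]]
    - [40,[0,0,-15],[0,0,0]]
    - [40,[0,0,-7],[0,0,0]]
    - [40,[0,0,0],[0,0,0]]
    - [20,[0,0,0],[0,0,0]]
    - [0,[0,0,0],[0,0,0]]
    - [0,[0,0,0],[0,0,0]]
    - [0,[0,0,0],[0,0,0]]
    - [0,[0,0,0],[0,0,0]]

```text
time_s: 55.8
tcp_pos: [0.4532, -0.2539, 0.0147]
orientation: [[-0.127, -0.977, 0.172], [-0.992, 0.124, -0.026], [0.004, -0.174, -0.985]]
contact_force: [-2.1, 2.1, 10.6]
opening: 0.141
```

Call:
move_arm:
  targets:
    - [0,[0,0,30],[0,0,0]]
    - [0,[0,0,40],[0,0,0]]
    - [0,[0,0,40],[0,0,0]]
    - [0,[20,0,20],[0,0,-4.5]]
    - [0,[20,38,0],[0,0,0]]
    - [0,[20,38,0],[0,0,0]]
    - [0,[20,38,0],[0,0,0]]
    - [0,[15,38,0],[0,0,0]]
    - [0,[15,38,0],[0,0,0]]
    - [0,[10,38,0],[0,0,0]]
    - [0,[0,38,0],[0,0,0]]
    - [0,[0,38,0],[0,0,0]]

```text
time_s: 57.0
tcp_pos: [0.5728, 0.052, 0.1442]
orientation: [[-0.204, -0.964, 0.169], [-0.979, 0.201, -0.039], [0.004, -0.173, -0.985]]
contact_force: [-0.2, -0.4, -0.5]
opening: 0.139
```

Call:
move_arm:
  targets:
    - [0,[0,0,0],[0,0,0]]
    - [0,[0,0,0],[1.7,8.1,0]]
    - [0,[0,0,0],[1.7,8.1,0]]
    - [0,[0,0,0],[1.7,8.1,0]]
    - [0,[0,0,0],[1.7,8.1,0]]
    - [0,[0,0,0],[1.7,8.1,0]]
    - [0,[0,0,0],[1.7,8.1,0]]
    - [0,[0,0,0],[1.7,8.1,0]]
    - [0,[0,0,0],[1.7,8.1,0]]
    - [0,[0,0,0],[1.7,8.1,0]]
    - [0,[0,0,0],[1.7,8.1,0]]
    - [0,[0,0,0],[0,0,0]]

```text
time_s: 58.2
tcp_pos: [0.5718, 0.0496, 0.1411]
orientation: [[-0.203, -0.282, -0.938], [-0.979, 0.058, 0.194], [-0.0, 0.958, -0.288]]
contact_force: [0.0, 0.6, -1.1]
opening: 0.141
```

Run:
```python
from h import *
delta();st=get_state();R=st['orientation'];print(R.round(3).tolist())
s=grab('side','s30');A=st['tcp_pos']+.0035*R[:,2];c=proj(s,A).astype(int);crop(s,'c',c[0]-45,c[1]-40,c[0]+45,c[1]+50,7)
for k in(0,.05,.09):print(((proj(s,A-[0,0,k])-c+[45,40])*7).round())
s=grab('top','t30')
```

```text
p [0.5718 0.0496 0.1411] q [-0.03  0.87  1.49  0.19  2.05  1.71] F [ 0.   0.6 -1.1] op 12.9
[[-0.203, -0.282, -0.938], [-0.979, 0.058, 0.194], [-0.0, 0.958, -0.288]]
[318. 285.]
[327. 351.]
[334. 402.]
```

View pics/c.png

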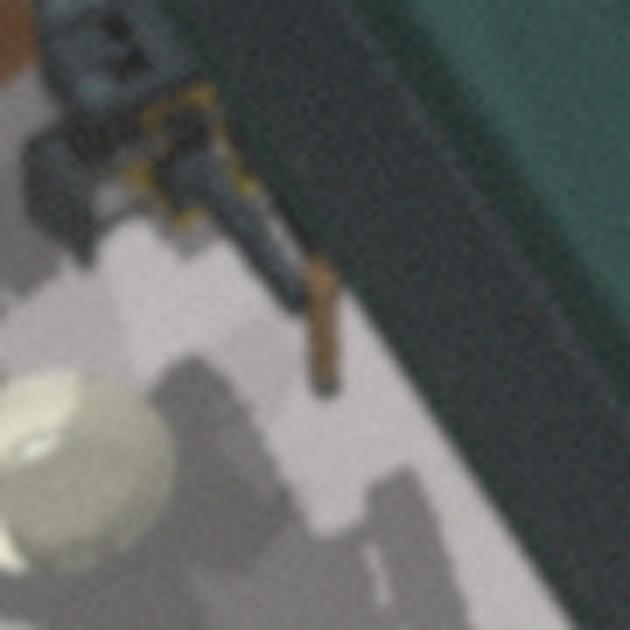

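View pics/t30.png

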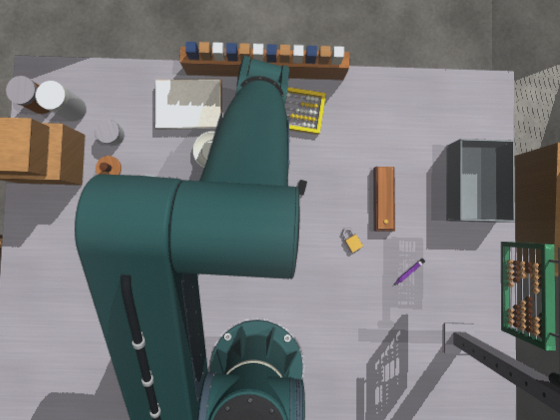

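Call:
move_arm:
  targets:
    - [0,[0,0,-20],[0,0,0]]
    - [0,[0,0,-20],[0,0,0]]
    - [0,[0,0,-8],[0,0,0]]
    - [0,[0,0,-3],[0,0,0]]
    - [0,[0,0,0],[0,0,0]]
    - [0,[0,0,0],[0,0,0]]

```text
time_s: 58.9
tcp_pos: [0.5731, 0.0504, 0.0935]
orientation: [[-0.202, -0.29, -0.935], [-0.979, 0.059, 0.193], [-0.001, 0.955, -0.296]]
contact_force: [-0.4, 0.3, -0.5]
opening: 0.136
```

Call:
move_arm:
  targets:
    - [0,[0,0,-2],[0,0,0]]
    - [0,[0,0,0],[0,0,0]]
    - [0,[0,0,0],[0,0,0]]

```text
time_s: 59.2
tcp_pos: [0.5729, 0.0503, 0.0913]
orientation: [[-0.202, -0.29, -0.936], [-0.979, 0.059, 0.193], [-0.001, 0.955, -0.296]]
contact_force: [-0.2, -0.3, -0.5]
opening: 0.137
```

Call:
move_arm:
  targets:
    - [0,[0,0,-2],[0,0,0]]
    - [0,[0,0,0],[0,0,0]]
    - [0,[0,0,0],[0,0,0]]

```text
time_s: 59.5
tcp_pos: [0.5728, 0.0503, 0.0891]
orientation: [[-0.202, -0.29, -0.936], [-0.979, 0.059, 0.193], [-0.0, 0.955, -0.295]]
contact_force: [0.5, 0.0, -1.0]
opening: 0.139
```

Call:
move_arm:
  targets:
    - [0,[0,0,-2],[0,0,0]]
    - [0,[0,0,0],[0,0,0]]
    - [0,[0,0,0],[0,0,0]]

```text
time_s: 59.8
tcp_pos: [0.5728, 0.0504, 0.087]
orientation: [[-0.202, -0.29, -0.936], [-0.979, 0.059, 0.193], [-0.001, 0.955, -0.295]]
contact_force: [0.7, 0.6, -1.1]
opening: 0.141
```

Call:
move_arm:
  targets:
    - [0,[0,0,-2],[0,0,0]]
    - [0,[0,0,-1],[0,0,0]]
    - [0,[0,0,0],[0,0,0]]

```text
time_s: 60.1
tcp_pos: [0.573, 0.0504, 0.0848]
orientation: [[-0.202, -0.289, -0.936], [-0.979, 0.059, 0.193], [-0.001, 0.956, -0.294]]
contact_force: [0.9, -0.2, 6.5]
opening: 0.139
```

Call:
move_arm:
  targets:
    - [0,[0,0,30],[0,0,0]]
    - [0,[0,0,45],[0,0,0]]
    - [0,[0,0,45],[0,0,0]]
    - [0,[0,0,45],[0,0,0]]
    - [0,[0,0,45],[0,0,0]]
    - [0,[0,0,30],[0,0,0]]
    - [0,[-10,30,0],[0,0,0]]
    - [0,[-10,35,0],[0,0,0]]
    - [0,[-10,35,0],[0,0,0]]
    - [0,[-10,35,0],[0,0,0]]
    - [0,[-10,35,0],[0,0,0]]
    - [0,[-5,35,0],[0,0,0]]

```text
time_s: 61.3
tcp_pos: [0.517, 0.2567, 0.3242]
orientation: [[-0.202, -0.289, -0.936], [-0.979, 0.059, 0.193], [-0.0, 0.955, -0.295]]
contact_force: [1.0, 0.2, 0.6]
opening: 0.137
```

Run:
```python
from h import *
delta([.5140,.3145,.33])
```

```text
p [0.517  0.2567 0.3242] q [0.24 0.6  1.56 0.51 2.16 2.01] F [1.  0.2 0.6] op 12.5
 shift mm [-3.  57.8  5.8]
```

Call:
move_arm:
  targets:
    - [0,[-1,29,0],[0,0,0]]
    - [0,[-2,30,0],[0,0,0]]
    - [0,[0,0,-20],[0,0,0]]
    - [0,[0,0,-25],[0,0,0]]
    - [0,[0,0,0],[0,0,0]]
    - [0,[0,0,0],[0,0,0]]

```text
time_s: 61.9
tcp_pos: [0.5148, 0.3135, 0.2783]
orientation: [[-0.203, -0.287, -0.936], [-0.979, 0.06, 0.194], [0.001, 0.956, -0.294]]
contact_force: [0.6, -0.1, 0.1]
opening: 0.138
```

Run:
```python
from h import *
delta([.5140,.3145,.33])
s=grab('side','s31');crop(s,'c',150,200,230,300,7)
```

```text
p [0.5148 0.3135 0.2783] q [0.3  0.67 1.54 0.56 2.09 2.04] F [ 0.6 -0.1  0.1] op 12.6
 shift mm [-0.8  1.  51.7]
```

View pics/c.png

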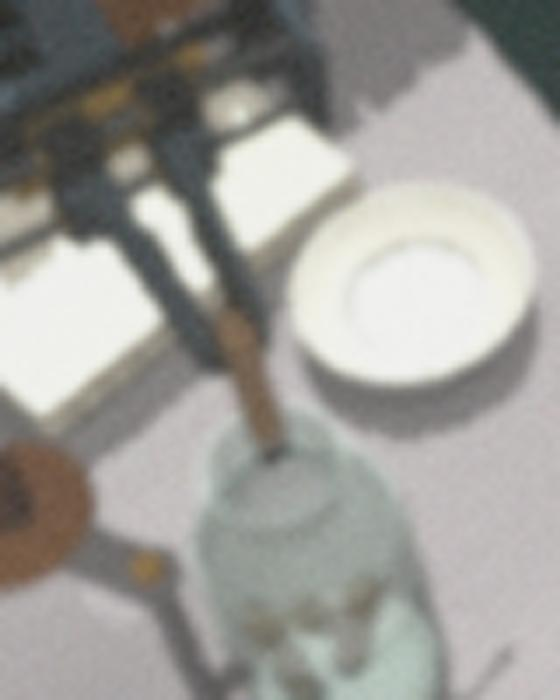

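Call:
move_arm:
  targets:
    - [0,[-1,0,-15],[0,0,0]]
    - [0,[0,0,-15],[0,0,0]]
    - [0,[0,0,-15],[0,0,0]]
    - [0,[0,0,-12],[0,0,0]]
    - [0,[0,0,-6],[0,0,0]]
    - [0,[0,0,0],[0,0,0]]
    - [0,[0,0,0],[0,0,0]]

```text
time_s: 62.65
tcp_pos: [0.514, 0.3144, 0.2163]
orientation: [[-0.202, -0.29, -0.936], [-0.979, 0.059, 0.193], [-0.001, 0.955, -0.296]]
contact_force: [-0.4, -0.4, -0.2]
opening: 0.138
```

Run:
```python
from h import *
delta()
s=grab('side','s32');crop(s,'c',150,200,230,300,7)
```

```text
p [0.514  0.3144 0.2163] q [0.31 0.75 1.54 0.54 2.02 1.99] F [-0.4 -0.4 -0.2] op 12.6
```

View pics/c.png

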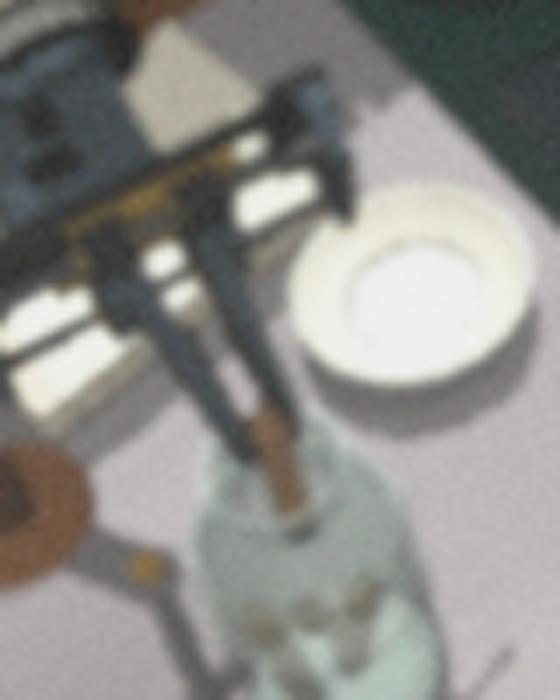

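Call:
move_arm:
  targets:
    - [40,[0,0,0],[0,0,0]]
    - [40,[0,0,0],[0,0,0]]
    - [40,[0,0,0],[0,0,0]]
    - [40,[0,0,0],[0,0,0]]
    - [40,[0,0,0],[0,0,0]]
    - [40,[0,0,20],[0,0,0]]
    - [40,[0,0,40],[0,0,0]]
    - [40,[0,0,40],[0,0,0]]
    - [40,[0,-10,20],[0,0,0]]
    - [40,[0,-40,0],[0,-5,0]]
    - [40,[0,-40,0],[0,-5,0]]
    - [40,[0,0,0],[0,0,0]]

```text
time_s: 63.9
tcp_pos: [0.5142, 0.2209, 0.3384]
orientation: [[-0.201, -0.456, -0.867], [-0.979, 0.06, 0.195], [-0.037, 0.888, -0.459]]
contact_force: [0.3, 0.5, -0.1]
opening: 0.435
```

Run:
```python
from h import *
delta()
s=grab('side','s33');crop(s,'c',125,220,225,320,7)
```

```text
p [0.5142 0.2209 0.3384] q [0.2  0.49 1.61 0.42 2.05 1.93] F [ 0.3  0.5 -0.1] op 39.7
```

View pics/c.png

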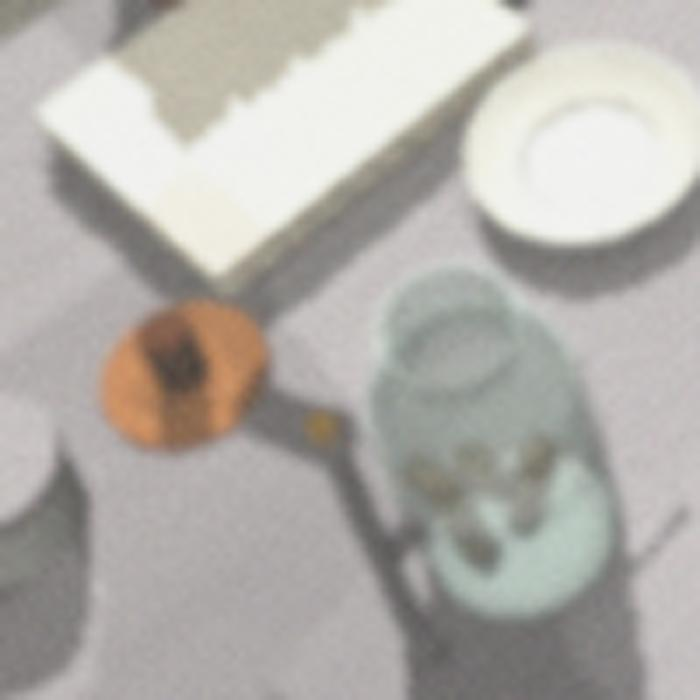

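Run:
```python
from h import *
s=load('s33');crop(s,'c',175,265,220,312,16)
s=load('s28');crop(s,'d',175,265,220,312,16)
a=cv2.imread('pics/c.png');b=cv2.imread('pics/d.png');cv2.imwrite('pics/e.png',cv2.resize(np.hstack([b,a]),None,fx=.55,fy=.55))
```

```text
(no output)
```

View pics/e.png

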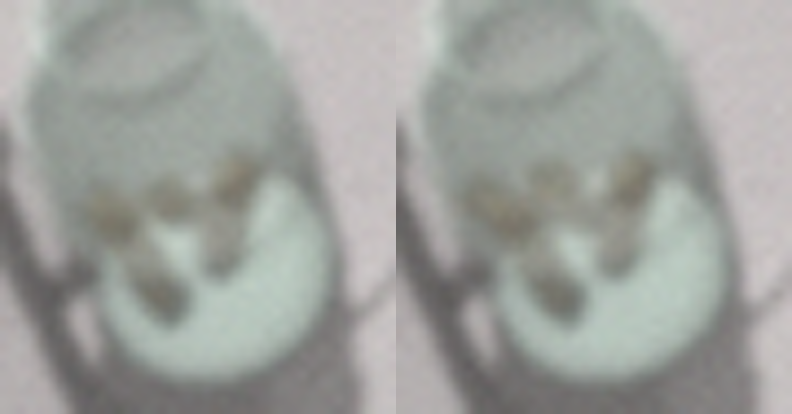

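Call:
move_arm:
  targets:
    - [50,[0,-40,0],[-1.5,-7,0]]
    - [50,[0,-40,0],[-1.5,-7,0]]
    - [50,[0,-40,0],[-1.5,-7,0]]
    - [50,[0,-40,0],[-1.5,-7,0]]
    - [50,[0,-40,0],[-1.5,-7,0]]
    - [50,[0,-40,0],[-1.5,-7,0]]
    - [50,[0,-40,0],[-1.5,-7,0]]
    - [50,[0,0,0],[-1.5,-7,0]]
    - [50,[0,0,0],[0,0,0]]

```text
time_s: 64.85
tcp_pos: [0.5125, -0.0556, 0.3367]
orientation: [[-0.176, -0.98, -0.094], [-0.984, 0.174, 0.027], [-0.01, 0.097, -0.995]]
contact_force: [-0.2, 1.2, 0.4]
opening: 0.551
```

Run:
```python
from h import *
delta()
s=grab('top','t34');crop(s,'c',95,150,190,230,8)
```

```text
p [ 0.5125 -0.0556  0.3367] q [-0.16 -0.    1.97  0.01  1.27  1.58] F [-0.2  1.2  0.4] op 50.2
```

View pics/c.png

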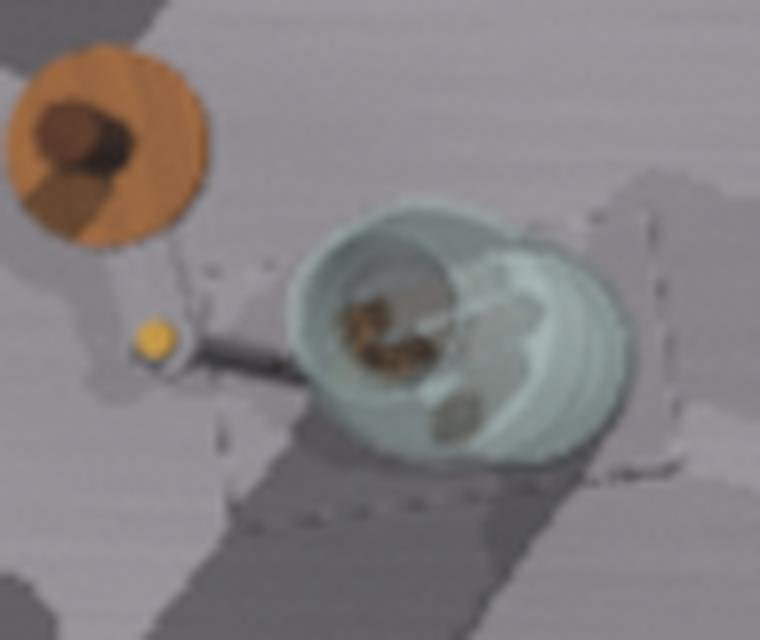

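View pics/t34.png

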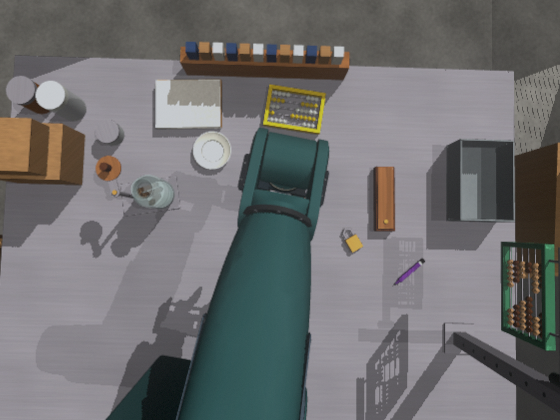

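Run:
```python
from h import *
s=load('t34');f=lambda u,v:(u/8+95,v/8+150)
k=atz(s,*f(68,130),.227);dd=atz(s,*f(108,146),.195);p=atz(s,*f(154,340),.2);print(k,dd,p)
post=np.array([.505,.382])
for q in(k,dd): v=q[:2]-post;print(np.linalg.norm(v),np.degrees(np.arctan2(v[1],v[0])))
th=-60
delta([.565,.41,.35],down(-60))
```

```text
[0.56845967 0.40311968 0.227     ] [0.56790707 0.40298976 0.195     ] [0.50335538 0.38247065 0.2       ]
0.06688177106011715 18.40769057615397
0.0663164329136626 18.45194694318547
p [ 0.5129 -0.0551  0.3366] q [-0.16  0.    1.97  0.01  1.27  1.58] F [0.2 0.3 0.2] op 50.4
 shift mm [ 52.1 465.1  13.4]
 turn deg [ 0.43 -5.97 40.  ] 40.4
```

Call:
move_arm:
  targets:
    - [50,[2,18,2],[0.7,-6,8]]
    - [50,[2,18,0],[0,0,8]]
    - [50,[2,18,0],[0,0,8]]
    - [50,[2,18,0],[0,0,8]]
    - [50,[2,18,0],[0,0,8]]
    - [50,[2,18,0],[0,0,8]]
    - [50,[2,18,0],[0,0,8]]
    - [50,[2,18,0],[0,0,8]]
    - [50,[2,18,0],[0,0,8]]
    - [50,[2,18,0],[0,0,8]]
    - [50,[2,18,0],[0,0,8]]
    - [50,[2,18,0],[0,0,8]]

```text
time_s: 66.1
tcp_pos: [0.5378, 0.1623, 0.3374]
orientation: [[0.996, -0.081, -0.037], [-0.082, -0.997, -0.01], [-0.036, 0.013, -0.999]]
contact_force: [-0.5, -0.4, 0.4]
opening: 0.548
```

Call:
move_arm:
  targets:
    - [50,[2,18,0],[0,0,8]]
    - [50,[2,18,0],[0,0,8]]
    - [50,[2,18,0],[0,0,8]]
    - [50,[2,18,0],[0,0,8]]
    - [50,[2,18,0],[0,0,8]]
    - [50,[2,18,0],[0,0,8]]
    - [50,[2,18,0],[0,0,8]]
    - [50,[2,18,0],[0,0,8]]
    - [50,[2,18,0],[0,0,8]]
    - [50,[2,18,0],[0,0,8]]
    - [50,[2,18,0],[0,0,8]]
    - [50,[2,18,0],[0,0,8]]

```text
time_s: 67.3
tcp_pos: [0.5613, 0.3783, 0.3369]
orientation: [[-0.023, 1.0, 0.008], [0.999, 0.023, -0.033], [-0.033, 0.007, -0.999]]
contact_force: [0.4, -0.7, -0.0]
opening: 0.546
```

Run:
```python
from h import *
delta([.568,.403,.213],down(108))
```

```text
p [0.5613 0.3783 0.3369] q [ 0.57  0.24  1.7  -0.03  1.21 -1.01] F [ 0.4 -0.7 -0. ] op 49.8
 shift mm [   6.7   24.7 -123.9]
 turn deg [ 1.79  0.73 16.67] 16.8
```

Call:
move_arm:
  targets:
    - [50,[3.5,12,0],[0.9,0.4,8.3]]
    - [50,[3.5,12.5,0],[0.9,0.4,8.3]]
    - [50,[0,0,-40],[0,0,0]]
    - [50,[0,0,-40],[0,0,0]]
    - [50,[0,0,-25],[0,0,0]]
    - [50,[0,0,-12],[0,0,0]]
    - [50,[0,0,-6],[0,0,0]]
    - [50,[0,0,0],[0,0,0]]
    - [32,[0,0,0],[0,0,0]]
    - [32,[0,0,0],[0,0,0]]
    - [32,[0,0,0],[0,0,0]]

```text
time_s: 68.4
tcp_pos: [0.5692, 0.4011, 0.2162]
orientation: [[-0.301, 0.954, 0.004], [0.954, 0.301, 0.004], [0.003, 0.005, -1.0]]
contact_force: [0.5, 0.1, 1.1]
opening: 0.361
```

Run:
```python
from h import *
delta([.568,.403,.213],down(108))
s=grab('side','s35');crop(s,'c',110,210,210,310,6)
```

```text
p [0.5692 0.4011 0.2162] q [ 0.58  0.38  1.75  0.    1.01 -1.3 ] F [0.5 0.1 1.1] op 33.0
 shift mm [-1.2  1.9 -3.2]
 turn deg [-0.24  0.2   0.46] 0.6
```

View pics/c.png

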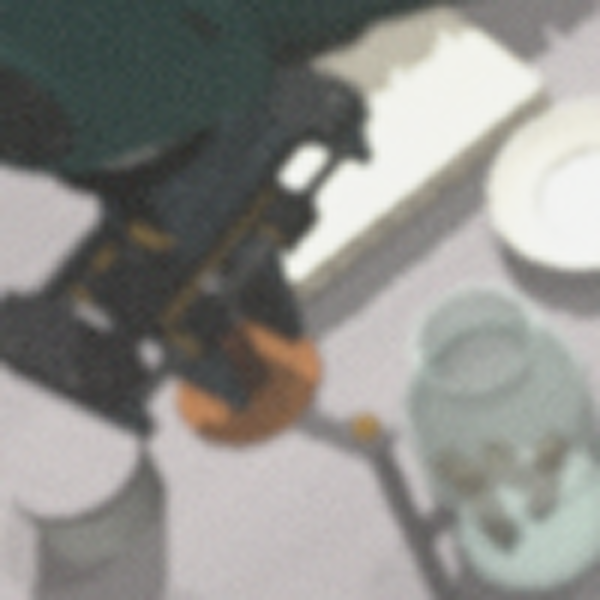

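```bash
python3 -c "
import numpy as np
ph=np.radians(np.linspace(16.6,-83.4,21));r=68
p=np.c_[r*np.cos(ph),r*np.sin(ph)];print(np.round(np.diff(p,axis=0),1).tolist())"
```

```text
[[1.4, -5.8], [0.9, -5.9], [0.4, -5.9], [-0.1, -5.9], [-0.6, -5.9], [-1.1, -5.8], [-1.6, -5.7], [-2.1, -5.5], [-2.6, -5.3], [-3.0, -5.1], [-3.5, -4.8], [-3.9, -4.5], [-4.3, -4.1], [-4.6, -3.7], [-4.9, -3.3], [-5.2, -2.9], [-5.4, -2.4], [-5.6, -1.9], [-5.8, -1.4], [-5.9, -0.9]]
```

Call:
move_arm:
  targets:
    - [32,[1.4,-5.8,0],[0,0,-5]]
    - [32,[0.9,-5.9,0],[0,0,-5]]
    - [32,[0.4,-5.9,0],[0,0,-5]]
    - [32,[-0.1,-5.9,0],[0,0,-5]]
    - [32,[-0.6,-5.9,0],[0,0,-5]]
    - [32,[-1.1,-5.8,0],[0,0,-5]]
    - [32,[-1.6,-5.7,0],[0,0,-5]]
    - [32,[-2.1,-5.5,0],[0,0,-5]]
    - [32,[-2.6,-5.3,0],[0,0,-5]]
    - [32,[-3,-5.1,0],[0,0,-5]]

```text
time_s: 69.45
tcp_pos: [0.5605, 0.344, 0.2157]
orientation: [[0.54, 0.842, 0.005], [0.842, -0.54, 0.001], [0.003, 0.004, -1.0]]
contact_force: [0.4, 0.5, -0.1]
opening: 0.353
```

Call:
move_arm:
  targets:
    - [32,[-3.5,-4.8,0],[0,0,-5]]
    - [32,[-3.9,-4.5,0],[0,0,-5]]
    - [32,[-4.3,-4.1,0],[0,0,-5]]
    - [32,[-4.6,-3.7,0],[0,0,-5]]
    - [32,[-4.9,-3.3,0],[0,0,-5]]
    - [32,[-5.2,-2.9,0],[0,0,-5]]
    - [32,[-5.4,-2.4,0],[0,0,-5]]
    - [32,[-5.6,-1.9,0],[0,0,-5]]
    - [32,[-5.8,-1.4,0],[0,0,-5]]
    - [32,[0,0,0],[0,0,0]]

```text
time_s: 70.45
tcp_pos: [0.5169, 0.315, 0.2156]
orientation: [[0.976, 0.216, 0.004], [0.216, -0.976, -0.003], [0.003, 0.003, -1.0]]
contact_force: [-0.4, 0.8, 1.0]
opening: 0.353
```

Run:
```python
from h import *
delta();p=get_state()['tcp_pos'][:2]-[.505,.382];print(np.hypot(*p),np.degrees(np.arctan2(p[1],p[0])))
```

```text
p [0.5169 0.315  0.2156] q [ 0.51  0.24  1.93 -0.    0.97  0.3 ] F [-0.4  0.8  1. ] op 32.2
0.06806082986904793 -79.89084458853705
```

Call:
move_arm:
  targets:
    - [32,[-3,-0.5,0],[0,0,-3]]
    - [32,[-2,-0.3,0],[0,0,-2]]
    - [32,[0,0,0],[0,0,0]]

```text
time_s: 70.75
tcp_pos: [0.5125, 0.3144, 0.2155]
orientation: [[0.991, 0.133, 0.004], [0.133, -0.991, -0.003], [0.003, 0.003, -1.0]]
contact_force: [-0.0, -1.3, 0.4]
opening: 0.352
```

Call:
move_arm:
  targets:
    - [32,[-1.5,-0.1,0],[0,0,0]]
    - [32,[0,0,0],[0,0,0]]

```text
time_s: 70.95
tcp_pos: [0.5121, 0.3143, 0.2155]
orientation: [[0.991, 0.134, 0.006], [0.134, -0.991, -0.002], [0.006, 0.003, -1.0]]
contact_force: [9.2, 0.4, -3.4]
opening: 0.352
```

Call:
move_arm:
  targets:
    - [32,[-1.5,-0.1,0],[0,0,0]]
    - [32,[0,0,0],[0,0,0]]

```text
time_s: 71.15
tcp_pos: [0.5118, 0.3144, 0.2156]
orientation: [[0.991, 0.134, 0.009], [0.134, -0.991, -0.002], [0.009, 0.003, -1.0]]
contact_force: [19.9, 0.8, -10.0]
opening: 0.351
```

Against its stop (20 N reaction, no further travel). Back off, open, rise and look.

Call:
move_arm:
  targets:
    - [32,[3,0.2,0],[0,0,0]]
    - [40,[2,0,0],[0,0,0]]
    - [40,[0,0,0],[0,0,0]]
    - [40,[0,0,20],[0,0,0]]
    - [40,[0,0,40],[0,0,0]]
    - [40,[0,0,40],[0,0,0]]
    - [40,[0,-40,0],[0,0,0]]
    - [40,[0,-40,0],[0,0,0]]
    - [40,[0,-40,0],[0,0,0]]
    - [40,[0,-40,0],[0,0,0]]
    - [40,[0,-40,0],[0,0,0]]
    - [40,[0,-40,0],[0,0,0]]

```text
time_s: 72.35
tcp_pos: [0.5137, 0.0728, 0.3152]
orientation: [[0.991, 0.132, 0.003], [0.132, -0.991, -0.003], [0.003, 0.003, -1.0]]
contact_force: [1.7, 0.5, 0.4]
opening: 0.434
```

Call:
move_arm:
  targets:
    - [40,[0,-40,0],[0,0,0]]
    - [40,[0,-40,0],[0,0,0]]
    - [40,[0,0,0],[0,0,0]]
    - [40,[0,0,0],[0,0,0]]

```text
time_s: 72.75
tcp_pos: [0.514, -0.0062, 0.3151]
orientation: [[0.992, 0.13, 0.003], [0.13, -0.992, -0.003], [0.002, 0.003, -1.0]]
contact_force: [-0.7, 0.6, -0.1]
opening: 0.438
```

Run:
```python
from h import *
delta()
s=grab('top','t36');crop(s,'a',95,150,190,230,7);s=grab('side','s36');crop(s,'b',140,230,240,330,7)
```

```text
p [ 0.514  -0.0062  0.3151] q [-0.06 -0.03  2.04 -0.    1.13 -0.19] F [-0.7  0.6 -0.1] op 40.0
```

View pics/a.png

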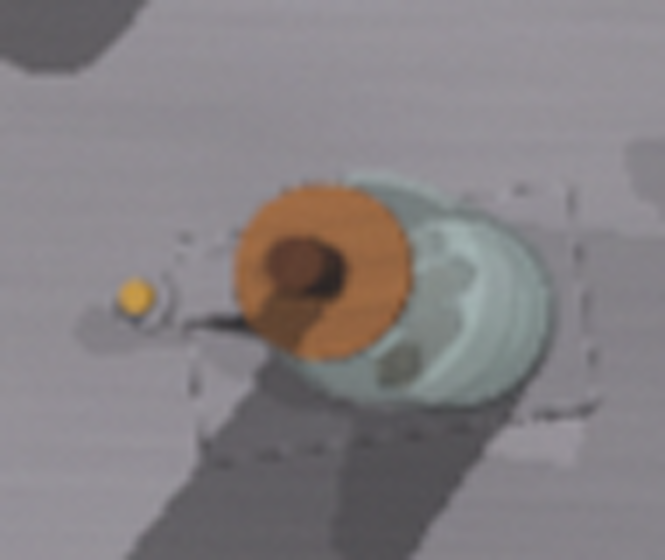

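View pics/b.png

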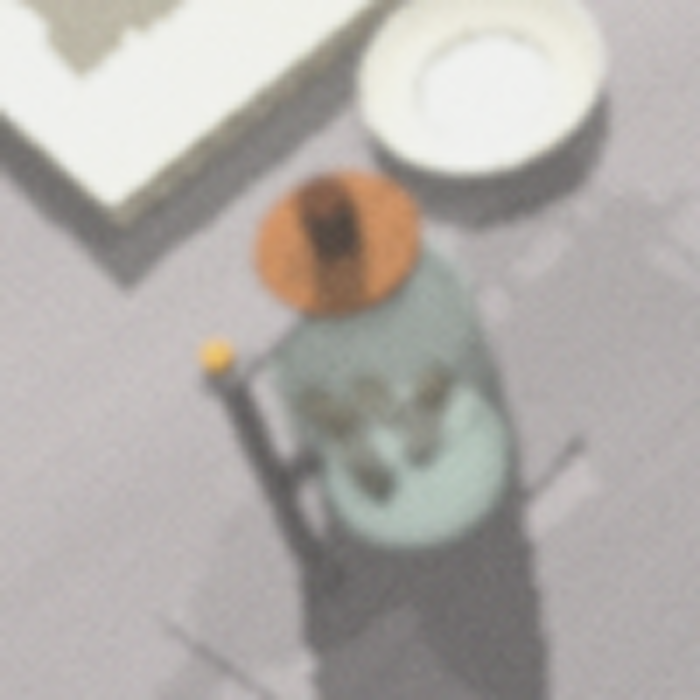

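View pics/t36.png

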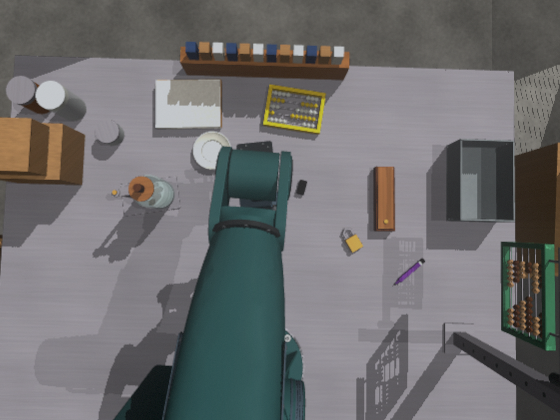

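Run:
```python
from h import *
s=load('t36');f=lambda u,v:(u/7+95,v/7+150)
for q in (atz(s,*f(297,264),.227),atz(s,*f(324,272),.195)):
    v=q[:2]-[.5045,.382];print(q,np.linalg.norm(v),np.degrees(np.arctan2(v[1],v[0])))
s=load('s36');f=lambda u,v:(u/7+140,v/7+230)
q=atz(s,*f(338,243),.195);v=q[:2]-[.506,.3835];print(q,np.linalg.norm(v),np.degrees(np.arctan2(v[1],v[0])))
```

```text
[0.51540028 0.31316979 0.227     ] 0.06968797492764951 -81.00109691119629
[0.51546968 0.31351994 0.195     ] 0.06935309623352373 -80.8992213888732
[0.51605373 0.31712885 0.195     ] 0.06712828574269504 -81.38646199199185
```

```bash
python3 -c "
from station import *
print(sign_off())"
```

```text
the job is handed in; nothing more can be done
None
```

I swung the cover open, put all four loose pencils into the jar points up, and swung the cover back onto its stop. The job was handed in at about 73 s; `sign_off()` gives no verdict, so what follows is from my own checks.

- **Standing the pencils:** I pinched each pencil and pressed its rubber end on the counter before lowering it through the neck. Turning the pencil in a light pinch worked only partly on the first one. For the rest I tilted the gripper about 75° so the pencil stood upright in a firm pinch, rather than turning it in the fingers.
- **Pencils:** The last pictures show no plain wood pencil left on the counter, only the purple look-alike. Inside the jar the side view shows three clear points plus a widened one, which I take for two points overlapping. So the fourth pencil is not seen as a separate point there.
- **Cover:** It was pushed until it pressed back with about 20 N and moved no further. Measured afterwards it stands at about -81°, against about -80.4° for fully shut, which is a difference of about 0.01 rad (the limit is 0.10 rad).
- **Everything else:** The eraser, padlock and pencil case look unmoved in the top view, and so does the part of the saucer the arm leaves in sight. One pencil was knocked aside during the run, and I measured it again before picking it up. The gripper ended clear of everything.

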